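# Turn a print case over onto the curing rest

### The job

The part in the clear-lidded case has cooled and its underside must now be cured. Pinch the case's loose lid and base together, turn the case over without letting it come open, and set it gently, lid down, square and centred on the sloping curing rest under the lamp bar, fully home on the rails and against the stop bar; then let go. Leave everything else on the bench where it is.

Things in the scene. Friction and masses are not known exactly. Their poses are not given: they have to be found in the camera images.
- case_center (a point): Middle of the closed case, 39 mm thick over lid and base, about 0.26 kg, two loose rigid halves with no latch. Axes: z from the tray's bottom out through the lid, y along the long side, x along the short side (down the slope at the start). It starts lid up on the cooling rest, tray against the stop, its middle 4 mm further down the slope than the deck point.
- case_base: The case's grey base tray, 92 (x) x 122 (y) x 36 (z) mm; origin at the middle of its underside, axes as case_center, which lies 19.5 mm along z. A firm pinch of 20 to 40 N between tray bottom and lid plate holds the case shut.
- lid_center (a point): Middle of the clear lid's plate (100 x 130 x 3 mm), 18 mm along z from case_center when closed. A 12 mm rim hangs from the plate outside the tray, with 1.5 mm play all round. Axes as the tray's.
- part_center (a point): Middle of the orange printed part, 60 x 80 x 24 mm, lying loose inside the case; it can shift about 18 mm either way across, 13 mm along and 4 mm up and down.
- cooling_rest_deck (a point): Deck middle of the plain rest, 145 mm above the bench. Axes: z up, y level across the slope, x level downhill (roughly away from the robot). The deck falls 50 degrees (from level) towards +x: two rails 22 mm wide with an 88 mm gap, reaching 50 mm up and down the slope. Below the gap and above the upper end all is open, so a finger can pass under the case from the uphill end.
- cooling_rest_stop (a point): Stop bar across the lower end of the cooling rest's deck: middle of its uphill face where it meets the deck, 50 mm down the slope from the deck point. The bar reaches 20 mm out from the deck, square to it.
- curing_rest_deck (a point): Deck middle of the curing rest, same shape, height and axes as the cooling rest's. Fully home, lid down, the lid's plate lies on the rails, its 130 mm side touches the stop bar, and case_center is 15 mm in +x and 12.5 mm above this point. The case may stick by friction before it is home: feel for the stop and the rails.
- curing_rest_stop (a point): Stop bar of the curing rest: middle of its uphill face where it meets the deck, 50 mm down the slope from the deck point, as on the cooling rest. A lamp bar 240 mm long, 26 x 34 mm in section, runs level across the slope, its middle 140 mm in +x and 132 mm above the deck point, on two thin posts 105 mm either side. The rest is free from the uphill (robot's) side.
- screwdriver: Bystander: screwdriver, about 200 mm long, lying on the bench. Leave alone.
- bracket: Bystander: printed L-shaped bracket, 70 mm long, 43 mm high, standing between the two rests. Leave alone.
- wrench: Bystander: flat wrench lying on the bench. Leave alone.
- solvent: Bystander: closed white bottle, 64 mm across, 150 mm tall. Leave alone.
- beaker: Bystander: glass beaker, 70 mm across, 80 mm tall. Leave alone.
- screw_bin: Bystander: open bin 100 x 140 x 50 mm. Leave alone.
- scraper: Bystander: flat spatula-like scraper lying on the bench. Leave alone.
Mind the look-alikes: they are no part of the job. Leave any green or yellow look-alike of the part that bears lid_center alone.

How it is judged:
On the way:
1. the closed case is held lid down, clear of the curing rest (angle between case_center's own z axis and vertical above 1.9 rad and distance between case_center and curing_rest_deck above 0.06 m and distance between lid_center and case_center below 0.024 m), for 0.2 s.
At the end, for the whole second after the job is handed in: The closed case, part inside, lies still (under 0.02 m/s), lid down on the curing rest: tipped within 0.12 rad of the slope, square within 0.10 rad, its middle within 6 mm of home in x and z and 10 mm across; lid middle within 24 mm, part within 30 mm of the case middle (angle between case_center's own z axis and vertical between 2.149 and 2.389 rad and angle between the y axis of case_center and the y axis of curing_rest_deck, either way round below 0.1 rad and x of case_center in the frame of curing_rest_deck between 0.0089 and 0.0209 m and y of case_center in the frame of curing_rest_deck between -0.01 and 0.01 m and z of case_center in the frame of curing_rest_deck between 0.0065 and 0.0185 m and distance between lid_center and case_center below 0.024 m and distance between part_center and case_center below 0.03 m and linear speed of case_base below 0.02 m/s); the robot touches nothing.
It fails at once if the case comes open (distance between lid_center and case_center above 0.03 m or distance between part_center and case_center above 0.045 m).
It fails at once if the case is dropped or slammed onto the curing rest (faster than 0.4 m/s within 60 mm of it) (distance between case_center and curing_rest_deck below 0.06 m and linear speed of case_base above 0.4 m/s).
It fails at once if a bystander is moved by more than 40 mm (distance of any of screwdriver, bracket, wrench, solvent, beaker, screw_bin, scraper from where it was at the start of the episode above 0.04 m).
It also fails if it takes over 54 s, if anything falls off the work surface, if the arm or the gripper's body presses on something with over 40 N, if the wrist force passes 120 N, or if a joint passes its speed limit or range.

### The arm

A 7-joint arm with a two-finger parallel gripper is mounted at the origin on the work surface. World frame = base frame: x ahead of the robot, y to its left, z up, the work surface at z = 0. Lengths are in m, angles in rad, forces in N, time in s.
With the tool pointing down it reaches from about 0.425 to 0.925 m from the base axis. Payload 6.8 kg.
Tool frame: the origin (TCP) lies on the front face of the gripper's body, between the roots of the fingers; the fingertips stand 80 mm ahead of it and the grasp point (between the pads) lies 61 mm ahead of it; z points along the fingers, x is the direction in which the jaws open and shut, and the axes are right-handed (so a half turn about z gives the same grasp; the last joint's range is limited). The gripper opens to 88 mm and grips with 3 to 60 N. Pads are 20 mm wide; open, the fingers measure 115 mm over their backs; the gripper's body (75 mm by 178 mm) begins 61 mm behind the grasp point.
Start: joints at [-1.41, 0.477, 0.022, 1.555, -0.011, 1.109, -0.083], TCP at [0.179, 0.651, 0.303] pointing down, gripper open.
Joint ranges: [-2.96, 2.96], [-0.34, 2.1], [-1.41, 1.46], [0.24, 2.44], [-1.37, 4.51], [0.17, 1.92], [-2.96, 2.96]. Speed limits (rad/s): [2.39, 2.39, 3.14, 3.14, 3.14, 3.14, 3.14].

### API

Orientations are given as a 3x3 rotation matrix whose columns are the frame's x, y, z axes.
In Python, from bench import r, viewer gives the robot as it stands.
- The arm moves only by the tool send_rows, never from a script. Its argument "deltas" is one flat list of numbers, 7 for each row, row after row: the shift along the tool's x, y, z in mm, then the turn, a rotation vector about the tool's x, y, z in degrees, then the closure in counts, from 0 (fully open) to 255 (shut). A call has 1 to 5 rows; each row shifts and turns the commanded pose from where the row before left it, along the tool's axes as they then stand; what a row does not reach is not made up. A row lasts 1/8 s, in which the tool goes at most 62.5 mm and 10.7 degrees, less where a joint would pass 70% of its speed; a pose out of reach is approached as far as the arm can. A call is refused whole if a number of a shift passes 62.5 or a number of a turn 10.7, either way. A call with a gripper value outside its range is refused whole. The fingers move at their own pace and stop on an object; "newtons" is the grip in N (left out, the last holds). Time passes only in rows, so rows that do not move let the fingers close. It gives the time, the measured TCP pose, the force and the opening at its end, in the units of the state.
- r.observe(): the state, without advancing time (a new reading comes with each control period).
- viewer.read_camera(name): name is "side" or "top"; returns a dict with "frame" (384x512x3 uint8, blue, green, red), "depth" (384x512 float32, m along the optical axis (not along the pixel's ray), 0 where there is no reading), "fov_y" (degrees; the focal length in pixels is half the picture's height over the tangent of half this angle, whatever the lens; pixels are square), "cx", "cy" (the principal point, pixels), "R" (3x3) and "t" (3): a world point X has camera coordinates R X + t. Camera axes: x right, y down, z forward; pixel columns grow to the right and rows downward; lengths in m; the calibration is good to about 2 mm. A picture is of the moment at which its call begins.
- r.sign_off(): hands the job in, once; it reports no verdict.
The state is a dict: "t": time; "joint_pos": joint angles; "qvel": joint speeds; "tau": joint torques, N m; "position": TCP position; "orientation": TCP orientation; "ft_force": force on the tool from outside, world axes, zero at the start; "ft_torque": the same for the moment, N m; "grip_width": finger opening in m.
Only numpy, scipy, OpenCV 4.12 (cv2) and the standard library are available. Lean on these libraries where they do the work, as an engineer would, in place of code of your own. Each camera call takes 0.05 s, during which the arm holds its last target.

## Working session

There is one attempt and no reset: what is moved stays moved. The work goes in short steps, Python scripts to look and compute and a tool call to move; the robot and the scene stay as the last step left them, time stands still between calls to the robot, and variables do not carry over. Pictures are saved under pics/ and viewed, and the job is handed in when it is done.

Besides the shell and the picture viewer there is one more tool, called as name(argument=value, ...) on one line, values as JSON. send_rows: Moves the arm, as the interface text tells. Its arguments: {"type":"object","properties":{"deltas":{"type":"array"},"newtons":{"type":"number"}},"required":["deltas"]}

```bash
ls; mkdir -p pics
cat > h.py <<'E'
import numpy as np, cv2, math
from bench import r, viewer
def cam(n):
    c=viewer.read_camera(n); c['f']=c['frame'].shape[0]/2/math.tan(math.radians(c['fov_y'])/2); c['R']=np.array(c['R']);c['t']=np.array(c['t']); return c
def pts(c):
    d=c['depth'];h,w=d.shape;u,v=np.meshgrid(np.arange(w),np.arange(h))
    P=np.stack([(u-c['cx'])/c['f']*d,(v-c['cy'])/c['f']*d,d],-1)
    return (P-c['t'])@c['R']
def proj(c,X):
    p=np.array(X)@c['R'].T+c['t']; return np.stack([p[...,0]/p[...,2]*c['f']+c['cx'],p[...,1]/p[...,2]*c['f']+c['cy']],-1)
E
python3 - <<'E'
from h import *
import pickle
for n in('side','top'):
    c=cam(n);pickle.dump(c,open(n+'0.pkl','wb'));cv2.imwrite(f'pics/{n}0.png',c['frame'])
    print(n,c['f'],-c['R'].T@c['t'],c['R'][2],(c['depth']==0).mean())
print(r.observe())
E
```

```text
pics
side 428.3011903123572 [ 0.03257339 -0.74909248  0.92950802] [ 0.38637694  0.63256895 -0.67124465] 0.004236857096354167
top 351.2798627547972 [ 0.3267531  -0.03429473  1.38702973] [ 0.12800008  0.00622348 -0.99175463] 0.003931681315104167
{'t': 0.1, 'joint_pos': array([-1.41009534,  0.47770835,  0.0223306 ,  1.55631883, -0.01152037,
        1.10933788, -0.08309027]), 'qvel': array([ 0.00048187, -0.00150007, -0.00070468, -0.00355782,  0.00089594,
        0.00023508, -0.00042886]), 'tau': array([ 4.29457548e-03, -5.84094930e+01,  1.53977551e+00, -2.73311895e+01,
       -5.42729627e-02,  1.31492381e-02,  4.44059219e-05]), 'position': array([0.17914452, 0.65036551, 0.30179896]), 'orientation': array([[ 2.65544799e-01,  9.64098460e-01, -3.44032167e-04],
       [ 9.64097123e-01, -2.65545005e-01, -1.60843946e-03],
       [-1.64205003e-03,  9.54323099e-05, -9.99998647e-01]]), 'ft_force': array([-0.17497564, -0.49538915, -0.45202412]), 'ft_torque': array([-0.03065884,  0.04411307, -0.03973376]), 'grip_width': 0.08748952261120731}
```

View pics/side0.png

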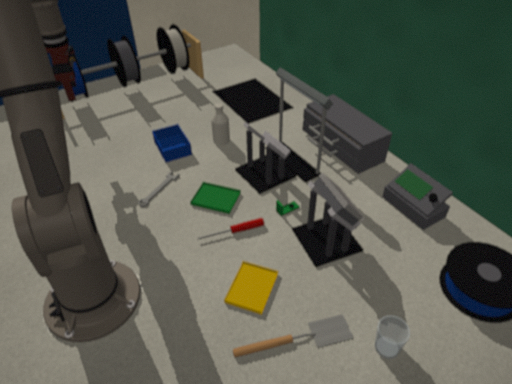

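View pics/top0.png

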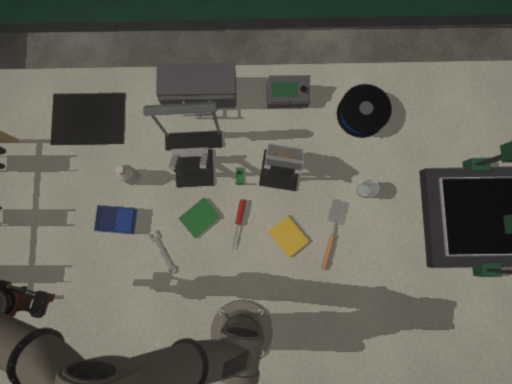

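Run:
```python
import pickle,cv2,numpy as np
s=pickle.load(open('side0.pkl','rb'));t=pickle.load(open('top0.pkl','rb'))
def g(x): return np.clip(255*(x/255.)**0.6,0,255).astype(np.uint8)
a=cv2.resize(g(t['frame'][85:200,140:320]),None,fx=4.2,fy=4.2,interpolation=cv2.INTER_CUBIC)
b=cv2.resize(g(s['frame'][60:270,230:370]),None,fx=2.8,fy=2.8,interpolation=cv2.INTER_CUBIC)
cv2.imwrite('pics/c1.png',a);cv2.imwrite('pics/c2.png',b)
```

```text
(no output)
```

View pics/c1.png

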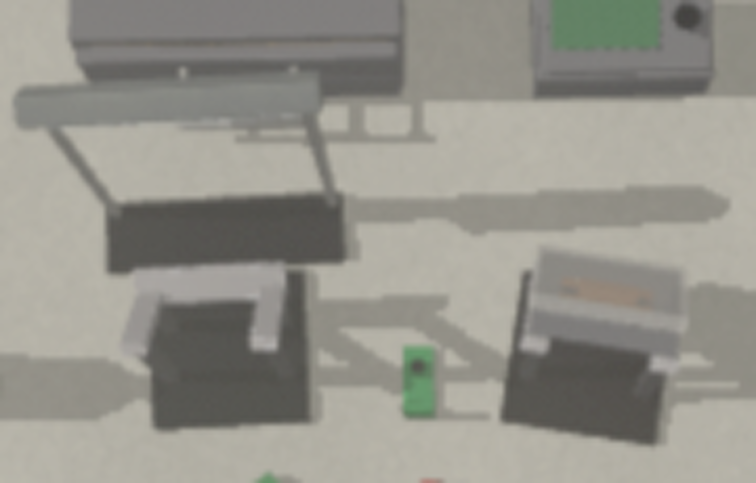

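View pics/c2.png

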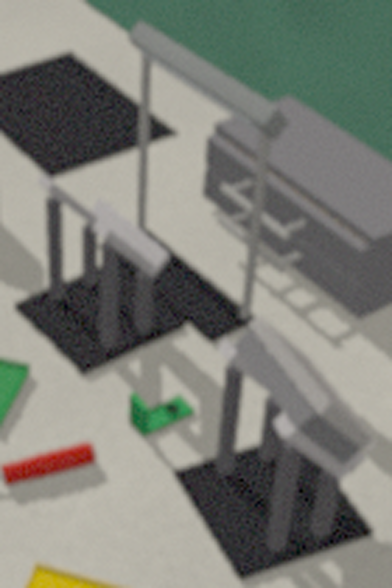

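Run:
```python
import pickle,cv2,numpy as np
from h import pts
for n in('top','side'):
    c=pickle.load(open(n+'0.pkl','rb'));P=pts(c)
    for nm,(x0,x1,y0,y1) in dict(cool=(.5,.85,-.30,-.05),cure=(.5,.72,.05,.32)).items():
        m=(P[...,0]>x0)&(P[...,0]<x1)&(P[...,1]>y0)&(P[...,1]<y1)&(P[...,2]>.06)&(P[...,2]<.23)
        q=P[m]; print(n,nm,len(q),q.min(0).round(3),q.max(0).round(3))
        # ransac plane
        rng=np.random.default_rng(0);best=None
        for _ in range(3000):
            a=q[rng.choice(len(q),3,replace=False)];N=np.cross(a[1]-a[0],a[2]-a[0]);l=np.linalg.norm(N)
            if l<1e-5: continue
            N/=l; k=abs((q-a[0])@N)<.002
            if best is None or k.sum()>best.sum():best=k
        z=q[best];mu=z.mean(0);N=np.linalg.svd(z-mu)[2][2];N*=np.sign(N[2])
        print(' plane',best.sum(),N.round(3),'slope',np.degrees(np.arccos(N[2])).round(2),'yaw',np.degrees(np.arctan2(N[1],N[0])).round(2),'mu',mu.round(4),z.min(0).round(3),z.max(0).round(3))
    # dark base plates
    v=c['frame'].max(2)
    m=((v<70)&(abs(P[...,2])<.02)&(P[...,0]>.35)&(P[...,0]<.9)&(abs(P[...,1])<.4)).astype(np.uint8)
    nl,lab,st,ce=cv2.connectedComponentsWithStats(m)
    for i in range(1,nl):
        if st[i,4]>60:
            q=P[lab==i];rc=cv2.minAreaRect((q[:,:2]*1000).astype(np.float32));print(' plate',st[i],q[:,2].mean().round(4),rc)
```

```text
top cool 890 [ 0.571 -0.235  0.061] [ 0.696 -0.09   0.208]
 plane 429 [ 0.751 -0.134  0.647] slope 49.7 yaw -10.16 mu [ 0.6509 -0.1671  0.1697] [ 0.61  -0.233  0.125] [ 0.695 -0.101  0.207]
top cure 548 [0.592 0.115 0.063] [0.688 0.249 0.188]
 plane 173 [0.764 0.03  0.645] slope 49.84 yaw 2.22 mu [0.6392 0.1813 0.1399] [0.599 0.115 0.102] [0.672 0.249 0.188]
 plate [267 106  41   2  64] 0.012 ((880.236083984375, -197.02859497070312), (162.7734832763672, 4.438069820404053), 89.8179702758789)
 plate [166 131  56  19 857] 0.0099 ((748.515625, 184.80511474609375), (67.90171813964844, 226.1560821533203), 2.169825315475464)
 plate [176 149  38  38 918] 0.01 ((634.33837890625, 181.44569396972656), (149.24734497070312, 149.2044219970703), 2.2971293926239014)
 plate [260 150  38  41 728] 0.0098 ((617.6588745117188, -160.94012451171875), (149.2571258544922, 143.87216186523438), 79.69139862060547)
side cool 1867 [ 0.57  -0.237  0.06 ] [ 0.694 -0.092  0.207]
 plane 452 [-0.7    0.125  0.704] slope 45.29 yaw 169.86 mu [ 0.609  -0.164   0.1917] [ 0.578 -0.227  0.169] [ 0.634 -0.097  0.207]
side cure 838 [0.592 0.113 0.06 ] [0.688 0.253 0.186]
 plane 159 [-0.556 -0.013  0.831] slope 33.8 yaw -178.66 mu [0.6692 0.18   0.1113] [0.601 0.114 0.065] [0.687 0.252 0.122]
 plate [ 236  147   84   47 1668] 0.0118 ((671.1719970703125, 167.98460388183594), (223.75546264648438, 202.24636840820312), 1.6008259057998657)
 plate [383 194  47  36 200] 0.0119 ((882.265625, -202.28146362304688), (19.762861251831055, 167.39767456054688), 5.412578105926514)
 plate [ 293  216   70   51 1640] 0.0113 ((620.0918579101562, -161.6881103515625), (152.31884765625, 148.77261352539062), 80.54335021972656)
```

send_rows(deltas=[-20,40,-12,0,0,0,0,-35,50,-12,0,0,0,0,-35,50,-12,0,0,0,0])

```text
t: 0.48
position: [0.2913, 0.5253, 0.3385]
orientation: [[0.265, 0.964, -0.0], [0.964, -0.265, -0.001], [-0.001, 0.0, -1.0]]
ft_force: [0.6, 0.1, 0.0]
grip_width: 0.0876
```

```bash
cat >> h.py <<'E'
import pickle,os
def log():
    o=r.observe(); L=pickle.load(open('log.pkl','rb')) if os.path.exists('log.pkl') else []
    L.append((np.array(o['joint_pos']),np.array(o['position']),np.array(o['orientation'])));pickle.dump(L,open('log.pkl','wb'))
    print('t',round(o['t'],3),'q',np.round(o['joint_pos'],3),'p',np.round(o['position'],4),'F',np.round(o['ft_force'],1),'w',round(o['grip_width'],4));return o
E
python3 -c "
from h import *
o=log();print(o['orientation'].round(3))"
```

```text
t 0.475 q [-1.216  0.323  0.061  1.702 -0.021  1.117  0.153] p [0.2913 0.5253 0.3385] F [0.6 0.1 0. ] w 0.0876
[[ 0.265  0.964 -0.   ]
 [ 0.964 -0.265 -0.001]
 [-0.001  0.    -1.   ]]
```

```bash
cat >> h.py <<'E'
from scipy.spatial.transform import Rotation as Ro, Slerp
def rz(y): return Ro.from_euler('z',y,degrees=True).as_matrix()
CO=dict(p=np.array([.6203,-.1615,.145]),yaw=-10.2)
CU=dict(p=np.array([.6345,.1815,.145]),yaw=2.2)
S5,C5=math.sin(math.radians(50)),math.cos(math.radians(50))
nL=np.array([S5,0,C5]);dL=np.array([C5,0,-S5])
def toolR(rest,sgn):  # tool z down slope, x=sgn*n
    R=rz(rest['yaw']);z=R@dL;x=sgn*(R@nL);return np.stack([x,np.cross(z,x),z],1)
def tcp(rest,s,n,y=0,back=.061): # grasp point at slope s, normal n, lateral y
    R=rz(rest['yaw']);return rest['p']+R@(dL*(s-back)+nL*n+np.array([0,y,0]))
def plan(p0,R0,p1,R1,g=0,rows=None):
    p0,p1=np.array(p0),np.array(p1)
    ang=np.degrees(np.linalg.norm(Ro.from_matrix(R0.T@R1).as_rotvec()));d=np.linalg.norm(p1-p0)*1000
    N=rows or max(1,math.ceil(max(ang/10.4,d/60)));print('N',N,'ang',round(ang,1),'d',round(d,1))
    sl=Slerp([0,1],Ro.from_matrix(np.array([R0,R1])));pp,RR=p0.copy(),R0.copy();out=[]
    for k in range(1,N+1):
        T=sl(k/N).as_matrix();q=p0+(p1-p0)*k/N
        a=np.round(RR.T@(q-pp)*1000,1);w=np.round(np.degrees(Ro.from_matrix(RR.T@T).as_rotvec()),2)
        out+=[[*a.tolist(),*w.tolist(),g]]
        pp=pp+RR@a/1000;RR=RR@Ro.from_rotvec(np.radians(w)).as_matrix()
    for i in range(0,N,5): print([x for r_ in out[i:i+5] for x in r_])
    return pp,RR
E
python3 -c "
from h import *
o=r.observe()
plan(o['position'],o['orientation'],[.50,-.05,.38],toolR(CO,1))
print(tcp(CO,.004,.0195), tcp(CU,0,.0195))"
```

```text
N 11 ang 92.2 d 613.4
[-45.4, 32.2, -3.7, -2.68, 2.94, 7.37, 0, -40.7, 37.9, -4.3, -2.68, 2.94, 7.38, 0, -35.2, 43.0, -4.4, -2.68, 2.94, 7.37, 0, -29.2, 47.3, -3.9, -2.68, 2.94, 7.37, 0, -22.7, 50.9, -2.9, -2.68, 2.94, 7.37, 0]
[-15.9, 53.4, -1.5, -2.68, 2.94, 7.38, 0, -8.8, 55.0, 0.4, -2.68, 2.94, 7.37, 0, -1.8, 55.7, 2.7, -2.68, 2.94, 7.37, 0, 5.1, 55.3, 5.5, -2.68, 2.94, 7.38, 0, 11.9, 53.8, 8.4, -2.68, 2.94, 7.37, 0]
[18.1, 51.4, 11.7, -2.68, 2.94, 7.37, 0]
[ 0.59894194 -0.15765708  0.20119889] [0.61024571 0.18056824 0.20426307]
```

send_rows(deltas=[-45.4,32.2,-3.7,-2.7,2.9,7.4,0,-40.7,37.9,-4.3,-2.7,2.9,7.4,0,-35.2,43.0,-4.4,-2.7,2.9,7.4,0])

```text
t: 0.85
position: [0.3477, 0.3677, 0.3498]
orientation: [[0.598, 0.778, 0.194], [0.782, -0.619, 0.072], [0.176, 0.108, -0.978]]
ft_force: [0.7, -0.6, 0.0]
grip_width: 0.088
```

```bash
python3 -c "
from h import *
log()"
```

```text
t 0.85 q [-1.177  0.068  0.187  2.008  0.141  0.904 -0.161] p [0.3477 0.3677 0.3498] F [ 0.7 -0.6  0. ] w 0.088
```

send_rows(deltas=[-29.2,47.3,-3.9,-2.7,2.9,7.4,0,-22.7,50.9,-2.9,-2.7,2.9,7.4,0])

```text
t: 1.1
position: [0.3851, 0.2631, 0.3576]
orientation: [[0.747, 0.579, 0.327], [0.59, -0.804, 0.075], [0.306, 0.137, -0.942]]
ft_force: [0.8, -0.1, -0.1]
grip_width: 0.0881
```

```bash
python3 -c "
from h import *
log()"
```

```text
t 1.1 q [-1.108 -0.075  0.255  2.148  0.302  0.808 -0.387] p [0.3851 0.2631 0.3576] F [ 0.8 -0.1 -0.1] w 0.0881
```

send_rows(deltas=[-15.9,53.4,-1.5,-2.7,2.9,7.4,0,-8.8,55.0,0.4,-2.7,2.9,7.4,0,-1.8,55.7,2.7,-2.7,2.9,7.4,0])

```text
t: 1.48
position: [0.4411, 0.1062, 0.3695]
orientation: [[0.838, 0.207, 0.505], [0.233, -0.972, 0.011], [0.494, 0.109, -0.863]]
ft_force: [0.1, 0.1, -0.4]
grip_width: 0.0881
```

```bash
python3 -c "
from h import *
log()"
```

```text
t 1.475 q [-0.91  -0.212  0.344  2.267  0.546  0.676 -0.68 ] p [0.4411 0.1062 0.3695] F [ 0.1  0.1 -0.4] w 0.0881
```

send_rows(deltas=[5.1,55.3,5.5,-2.7,2.9,7.4,0,11.9,53.8,8.4,-2.7,2.9,7.4,0,18.1,51.4,11.7,-2.7,2.9,7.4,0])

```text
t: 1.85
position: [0.4971, -0.0509, 0.3813]
orientation: [[0.754, -0.188, 0.63], [-0.143, -0.982, -0.122], [0.642, 0.002, -0.767]]
ft_force: [0.2, 0.6, 0.8]
grip_width: 0.0879
```

```bash
python3 -c "
from h import *
o=log();print(o['orientation'].round(3),toolR(CO,1).round(3))"
```

```text
t 1.85 q [-0.668 -0.2    0.478  2.279  0.745  0.48  -0.93 ] p [ 0.4971 -0.0509  0.3813] F [0.2 0.6 0.8] w 0.0879
[[ 0.754 -0.188  0.63 ]
 [-0.143 -0.982 -0.122]
 [ 0.642  0.002 -0.767]] [[ 0.754 -0.177  0.633]
 [-0.136 -0.984 -0.114]
 [ 0.643  0.    -0.766]]
```

```bash
cat > kin.py <<'E'
import numpy as np,pickle,itertools,sys
from scipy.optimize import least_squares
from scipy.spatial.transform import Rotation as Ro
def fk(P,q,sg):
    o=P[:7];T=P[7:31].reshape(8,3);R=np.eye(3);p=T[0].copy()
    for i in range(7):
        R=R@Ro.from_euler('z' if i%2==0 else 'y',sg[i]*q[i]+o[i]).as_matrix();p=p+R@T[i+1]
    return p,R@E
E=np.diag([1.,1,1])
def res(P,L,sg,P0,w):
    out=[]
    for q,p,R in L:
        pp,RR=fk(P,q,sg);out+=[*(pp-p)*1000,*((RR-R).ravel()*300)]
    return np.array(out+list((P-P0)*w))
def init():
    P0=np.zeros(31);T=P0[7:].reshape(8,3);T[0,2]=.35;T[2,2]=.42;T[4,2]=.42;T[7,2]=.25;return P0
if __name__=='__main__':
    L=pickle.load(open('log.pkl','rb'));from h import r
    best=[]
    for sg3 in itertools.product([1,-1],repeat=3):
      for o7 in(0,np.pi):
        sg=[-1,1,sg3[0],1,sg3[1],1,sg3[2]];P0=init();P0[6]=o7
        w=np.r_[np.ones(7)*5,np.ones(24)*3]
        s=least_squares(res,P0,args=(L,sg,P0,w),max_nfev=60);e=res(s.x,L,sg,P0,w*0)[:12*len(L)]
        best.append((np.sqrt((e**2).mean()),sg,o7,s.x))
    best.sort(key=lambda b:b[0])
    for b in best[:4]:print(b[0].round(3),b[1],b[2])
    b=best[0];print(b[3][:7].round(3));print(b[3][7:].reshape(8,3).round(4))
    pickle.dump(b,open('kin.pkl','wb'))
E
python3 -c "
import pickle;L=pickle.load(open('log.pkl','rb'))
import numpy as np
q=np.array([-1.41009534,0.47770835,0.0223306,1.55631883,-0.01152037,1.10933788,-0.08309027]);p=np.array([0.17914452,0.65036551,0.30179896])
R=np.array([[2.65544799e-01,9.64098460e-01,-3.44032167e-04],[9.64097123e-01,-2.65545005e-01,-1.60843946e-03],[-1.64205003e-03,9.54323099e-05,-9.99998647e-01]])
pickle.dump([(q,p,R)]+L,open('log.pkl','wb'))"
python3 kin.py
```

```text
0.002 [-1, 1, -1, 1, -1, 1, -1] 3.141592653589793
0.41 [-1, 1, 1, 1, -1, 1, -1] 0
0.478 [-1, 1, 1, 1, -1, 1, -1] 3.141592653589793
3.302 [-1, 1, -1, 1, 1, 1, -1] 3.141592653589793
[ 0.     0.    -0.    -0.     0.    -0.     3.142]
[[-5.700e-03  7.000e-03  3.284e-01]
 [ 1.400e-03 -1.470e-02 -2.160e-02]
 [ 1.200e-03 -1.470e-02  4.806e-01]
 [-1.200e-03 -1.650e-02  6.060e-02]
 [ 2.200e-03 -1.650e-02  4.463e-01]
 [-1.600e-03 -1.000e-04  2.630e-02]
 [ 8.000e-04 -1.000e-04  1.210e-02]
 [-5.500e-03  7.100e-03  2.621e-01]]
```

```bash
cat > ik.py <<'E'
from kin import *; from h import *
b=pickle.load(open('kin.pkl','rb'));SG,PX=b[1],b[3]
lo=np.array([-2.96,-.34,-1.41,.24,-1.37,.17,-2.96]);hi=np.array([2.96,2.1,1.46,2.44,4.51,1.92,2.96])
def F(q):return fk(PX,q,SG)
def err(q,p,R):
    pp,RR=F(q);return np.r_[(pp-p)*10,Ro.from_matrix(R.T@RR).as_rotvec()]
def iks(p,R,n=60,seed=0,m=.04):
    rng=np.random.default_rng(seed);S=[]
    for _ in range(n):
        s=least_squares(err,rng.uniform(lo+m,hi-m),args=(p,R),bounds=(lo+m,hi-m),max_nfev=80)
        if s.cost<1e-8:S.append(s.x)
    return np.array(S)
E
python3 - <<'E'
from ik import *
for nm,rest,s in(('cool',CO,.004),('cure',CU,0)):
  for sg in(1,-1):
    for nb,off in(('at',0),('back',-.1)):
      S=iks(tcp(rest,s+off,.0195),toolR(rest,sg))
      print(nm,sg,nb,len(S))
      if len(S):
        S=S[np.argsort(S[:,6])]
        for x in S[::max(1,len(S)//7)]:print('   ',x.round(2), 'margin',np.minimum(x-lo,hi-x).min().round(2))
E
```

```text
cool 1 at 37
    [ 0.54  0.4  -0.47  2.17  2.09  0.21 -2.04] margin 0.04
    [ 0.56  0.41 -0.5   2.17  2.07  0.22 -2.01] margin 0.05
    [ 0.64  0.42 -0.58  2.17  2.    0.25 -1.92] margin 0.08
    [ 0.85  0.5  -0.85  2.16  1.86  0.37 -1.72] margin 0.2
    [ 1.1   0.71 -1.22  2.14  1.79  0.63 -1.51] margin 0.19
    [-0.63  0.6   1.01  2.24  4.26  0.5   1.82] margin 0.2
    [-0.27  0.41  0.5   2.22  3.96  0.22  2.22] margin 0.05
    [-0.25  0.4   0.48  2.22  3.93  0.21  2.26] margin 0.04
cool 1 back 28
    [ 1.31  0.44 -1.37  2.22  1.47  0.46 -1.32] margin 0.04
    [ 1.19  0.32 -1.18  2.22  1.4   0.33 -1.31] margin 0.16
    [ 0.99  0.23 -0.93  2.23  1.32  0.22 -1.27] margin 0.05
    [ 0.98  0.23 -0.92  2.23  1.32  0.21 -1.27] margin 0.04
    [ 0.97  0.23 -0.91  2.23  1.32  0.21 -1.27] margin 0.04
    [ 0.97  0.23 -0.91  2.23  1.31  0.21 -1.27] margin 0.04
    [ 0.97  0.23 -0.91  2.23  1.31  0.21 -1.27] margin 0.04
cool -1 at 35
    [-0.71  0.84  1.27  2.26  4.28  0.8  -1.43] margin 0.18
    [-0.13  0.39  0.37  2.24  3.8   0.21 -0.71] margin 0.04
    [ 0.59  0.41 -0.48  2.19  2.21  0.21
[... 1909 characters left out ...]
  0.21 -1.5 ] margin 0.04
    [-0.65  0.39  0.19  2.19  1.91  0.22  0.85] margin 0.05
    [-0.34  0.39 -0.17  2.17  1.77  0.35  1.03] margin 0.18
    [ 0.1   0.48 -0.71  2.14  1.73  0.56  1.19] margin 0.3
    [ 0.41  0.67 -1.14  2.13  1.76  0.83  1.31] margin 0.27
cure -1 back 28
    [ 0.43  0.34 -1.11  2.2   1.45  0.63  1.42] margin 0.24
    [ 0.48  0.38 -1.19  2.2   1.47  0.68  1.42] margin 0.22
    [ 0.28  0.27 -0.93  2.21  1.42  0.55  1.42] margin 0.23
    [-0.41  0.16 -0.16  2.25  1.31  0.36  1.45] margin 0.19
    [-0.55  0.16 -0.01  2.26  1.29  0.34  1.46] margin 0.17
    [-0.92  0.16  0.41  2.28  1.23  0.26  1.5 ] margin 0.09
    [-1.12  0.17  0.64  2.29  1.18  0.22  1.55] margin 0.05
```

```bash
cat >> ik.py <<'E'
def jac(q):
    J=np.zeros((6,7));p0,R0=F(q);e=1e-5
    for i in range(7):
        d=q.copy();d[i]+=e;p,R=F(d);J[:3,i]=(p-p0)/e;J[3:,i]=Ro.from_matrix(R@R0.T).as_rotvec()/e
    return J
def follow(q,rows,lam=0.0,W=None,sub=8,clip=True):
    """min-norm tracking of rows; returns list of q"""
    p,R=F(q);out=[]
    for row in rows:
        p1=p+R@np.array(row[:3])/1000;R1=R@Ro.from_rotvec(np.radians(row[3:6])).as_matrix();rv=np.radians(row[3:6])
        for k in range(1,sub+1):
            pt=p+(p1-p)*k/sub;Rt=R@Ro.from_rotvec(rv*k/sub).as_matrix()
            for _ in range(2):
                pc,Rc=F(q);dx=np.r_[pt-pc,Ro.from_matrix(Rt@Rc.T).as_rotvec()]
                J=jac(q);q=q+J.T@np.linalg.solve(J@J.T+lam*np.eye(6),dx)
                if clip:q=np.clip(q,lo,hi)
        p,R=p1,R1;out.append(q.copy())
    return out
E
python3 - <<'E'
from ik import *
L=pickle.load(open('log.pkl','rb'))
rows=[[-20,40,-12,0,0,0],[-35,50,-12,0,0,0],[-35,50,-12,0,0,0],[-45.4,32.2,-3.7,-2.7,2.9,7.4],[-40.7,37.9,-4.3,-2.7,2.9,7.4],[-35.2,43.0,-4.4,-2.7,2.9,7.4],[-29.2,47.3,-3.9,-2.7,2.9,7.4],[-22.7,50.9,-2.9,-2.7,2.9,7.4],[-15.9,53.4,-1.5,-2.7,2.9,7.4],[-8.8,55.0,.4,-2.7,2.9,7.4],[-1.8,55.7,2.7,-2.7,2.9,7.4],[5.1,55.3,5.5,-2.7,2.9,7.4],[11.9,53.8,8.4,-2.7,2.9,7.4],[18.1,51.4,11.7,-2.7,2.9,7.4]]
for lam in(0,1e-3,1e-2):
    o=follow(L[0][0],rows,lam)
    print(lam)
    for i,k in((1,2),(2,5),(3,7),(4,10),(5,13)):print(o[k].round(3),L[i][0].round(3))
E
```

```text
0
[-1.22   0.325  0.063  1.701 -0.022  1.118  0.151] [-1.216  0.323  0.061  1.702 -0.021  1.117  0.153]
[-1.175  0.071  0.183  2.004  0.139  0.907 -0.158] [-1.177  0.068  0.187  2.008  0.141  0.904 -0.161]
[-1.1   -0.071  0.244  2.145  0.299  0.811 -0.383] [-1.108 -0.075  0.255  2.148  0.302  0.808 -0.387]
[-0.896 -0.207  0.33   2.265  0.539  0.677 -0.672] [-0.91  -0.212  0.344  2.267  0.546  0.676 -0.68 ]
[-0.656 -0.197  0.463  2.278  0.738  0.481 -0.921] [-0.668 -0.2    0.478  2.279  0.745  0.48  -0.93 ]
0.001
[-1.22   0.325  0.063  1.701 -0.022  1.118  0.151] [-1.216  0.323  0.061  1.702 -0.021  1.117  0.153]
[-1.175  0.071  0.183  2.004  0.139  0.907 -0.158] [-1.177  0.068  0.187  2.008  0.141  0.904 -0.161]
[-1.1   -0.071  0.244  2.145  0.299  0.811 -0.383] [-1.108 -0.075  0.255  2.148  0.302  0.808 -0.387]
[-0.896 -0.207  0.329  2.265  0.539  0.677 -0.672] [-0.91  -0.212  0.344  2.267  0.546  0.676 -0.68 ]
[-0.656 -0.196  0.463  2.278  0.738  0.481 -0.921] [-0.668 -0.2    0.478  2.279  0.745  0.48  -0.93 ]
0.01
[-1.22   0.325  0.063  1.701 -0.022  1.118  0.151] [-1.216  0.323  0.061  1.702 -0.021  1.117  0.153]
[-1.175  0.072  0.183  2.004  0.139  0.907 -0.158] [-1.177  0.068  0.187  2.008  0.141  0.904 -0.161]
[-1.099 -0.071  0.244  2.144  0.298  0.811 -0.382] [-1.108 -0.075  0.255  2.148  0.302  0.808 -0.387]
[-0.896 -0.207  0.329  2.264  0.539  0.677 -0.671] [-0.91  -0.212  0.344  2.267  0.546  0.676 -0.68 ]
[-0.655 -0.197  0.463  2.277  0.737  0.481 -0.92 ] [-0.668 -0.2    0.478  2.279  0.745  0.48  -0.93 ]
```

```bash
cat >> ik.py <<'E'
import io,contextlib
def interp(p0,R0,p1,R1):
    ang=np.degrees(np.linalg.norm(Ro.from_matrix(R0.T@R1).as_rotvec()));d=np.linalg.norm(p1-p0)*1000
    N=max(1,math.ceil(max(ang/10.4,d/60)));sl=Slerp([0,1],Ro.from_matrix(np.array([R0,R1])));rows=[];RR=R0
    for k in range(1,N+1):
        T=sl(k/N).as_matrix();rows.append([*(RR.T@((p1-p0)/N)*1000),*np.degrees(Ro.from_matrix(RR.T@T).as_rotvec())]);RR=T
    return rows
def run(q,wps,verbose=1):
    mm=9
    tot=0
    for nm,p,R in wps:
        p0,R0=F(q);rows=interp(p0,R0,p,R);tot+=len(rows);o=follow(q,rows,0,sub=2,clip=False);m=min(np.minimum(x-lo,hi-x).min() for x in o);q=o[-1]
        mm=min(mm,m)
        if verbose:print(nm,len(rows),q.round(2),'minmargin',round(m,2))
        elif mm<-.3: break
    return q,mm,tot
E
python3 - <<'E'
from ik import *
q=r.observe()['joint_pos']
for sg in(1,-1):
    A=toolR(CO,sg)
    w=[('pre',tcp(CO,-.1,.0195),A),('at',tcp(CO,.004,.0195),A)]
    if sg==-1:
        A0=toolR(CO,1);w=[('r%d'%k,F(q)[0],A0@rz(-60*k)) for k in(1,2,3)]+w
    run(q,w)
E
```

```text
pre 3 [-0.12  0.11  0.28  2.3  -0.32  0.04  0.28] minmargin -0.13
at 2 [ 0.21  0.37 -0.07  2.2  -0.37 -0.13  0.35] minmargin -0.3
r1 6 [-0.85 -0.25  0.62  2.31  0.85  0.52  0.03] minmargin 0.09
r2 6 [-1.04 -0.33  0.77  2.32  0.97  0.59  0.99] minmargin 0.01
r3 6 [-1.22 -0.45  0.89  2.32  1.09  0.72  1.97] minmargin -0.11
pre 3 [-1.54 -0.35  1.62  2.34  1.46  0.33  1.85] minmargin -0.16
at 2 [-1.88 -0.66  1.91  2.25  1.88  0.53  1.59] minmargin -0.45
```

```bash
cat >> ik.py <<'E'
_T=PX[7:31].reshape(8,3);_o=PX[:7]
def FJ(q):
    R=np.eye(3);p=_T[0].copy();ax=[];org=[]
    for i in range(7):
        a=SG[i]*q[i]+_o[i];c,s=math.cos(a),math.sin(a)
        ax.append(SG[i]*R[:,2 if i%2==0 else 1]);org.append(p)
        R=R@(np.array([[c,-s,0],[s,c,0],[0,0,1]]) if i%2==0 else np.array([[c,0,s],[0,1,0],[-s,0,c]]));p=p+R@_T[i+1]
    ax=np.array(ax);J=np.vstack([np.cross(ax,p-np.array(org)).T,ax.T]);return p,R,J
def F(q):
    p,R,_=FJ(q);return p,R
def lg(R): 
    v=np.array([R[2,1]-R[1,2],R[0,2]-R[2,0],R[1,0]-R[0,1]])/2;s=np.linalg.norm(v);c=(np.trace(R)-1)/2
    return v if s<1e-9 else v/s*math.atan2(s,c)
def follow(q,rows,lam=0.0,sub=2,clip=False,W=None):
    p,R=F(q);out=[]
    for row in rows:
        p1=p+R@np.array(row[:3])/1000;rv=np.radians(row[3:6])
        for k in range(1,sub+1):
            pt=p+(p1-p)*k/sub;Rt=R@Ro.from_rotvec(rv*k/sub).as_matrix()
            for _ in range(2):
                pc,Rc,J=FJ(q);dx=np.r_[pt-pc,lg(Rt@Rc.T)]
                q=q+J.T@np.linalg.solve(J@J.T+1e-7*np.eye(6),dx)
                if clip:q=np.clip(q,lo,hi)
        p,R=p1,Rt;out.append(q.copy())
    return out
E
cat > search.py <<'E'
from ik import *; import time
from multiprocessing import Pool
q0=np.array(pickle.load(open('log.pkl','rb'))[-1][0])
def tail(sg):
    A=toolR(CO,sg);return [('pre',tcp(CO,-.1,.0195),A),('at',tcp(CO,.004,.0195),A)]
def go(seed):
    rng=np.random.default_rng(seed);best=(-9,)
    t=time.time()
    while time.time()-t<150:
        sg=1
        w=[]
        for k in range(rng.integers(1,4)):
            y=rng.uniform(-70,40);pit=rng.uniform(-40,50);roll=rng.uniform(-110,110)
            R=rz(y)@Ro.from_euler('y',pit,degrees=True).as_matrix()@rz(-y+0)@toolR(dict(yaw=y),sg)@rz(roll)
            w.append(('v',np.array([rng.uniform(.35,.6),rng.uniform(-.3,.25),rng.uniform(.34,.6)]),R))
        try:q,m,tot=run(q0,w+tail(sg),0)
        except Exception: continue
        m2=m-.004*tot*.5
        if m2>best[0]:best=(m2,m,tot,sg,w)
    return best
if __name__=='__main__':
    with Pool() as P:B=P.map(go,range(os.cpu_count()))
    B.sort(key=lambda b:-b[0]);pickle.dump(B,open('search.pkl','wb'))
    for b in B[:4]:
        print(b[:4],[w[1].round(2) for w in b[4]]);run(q0,b[4]+tail(b[3]))
E
nproc; time python3 search.py
```

```text
4
(np.float64(-0.0897615273593112), np.float64(-0.0617615273593112), 14, 1) [array([0.38, 0.12, 0.43])]
v 5 [-0.84  0.12 -0.28  2.21  1.05  1.71 -2.34] minmargin 0.1
pre 6 [ 0.62  0.11 -0.53  2.26  1.75  0.11 -1.77] minmargin -0.06
at 3 [ 0.64  0.43 -0.59  2.17  1.99  0.25 -1.91] minmargin -0.01
(np.float64(-0.0898301356429004), np.float64(-0.06383013564290041), 13, 1) [array([0.41, 0.06, 0.39])]
v 5 [-0.78  0.12 -0.11  2.25  1.05  1.5  -2.26] minmargin 0.11
pre 5 [ 0.61  0.1  -0.52  2.26  1.8   0.11 -1.83] minmargin -0.06
at 3 [ 0.63  0.42 -0.57  2.17  2.01  0.24 -1.93] minmargin -0.01
(np.float64(-0.09875551034577162), np.float64(-0.07275551034577163), 13, 1) [array([0.51, 0.08, 0.37])]
v 5 [-0.82  0.29  0.08  2.08  1.11  1.37 -1.9 ] minmargin 0.16
pre 5 [ 0.55  0.11 -0.45  2.26  1.34  0.1  -1.37] minmargin -0.07
at 3 [ 0.61  0.42 -0.54  2.17  2.03  0.24 -1.96] minmargin -0.05
(np.float64(-0.1031875620039151), np.float64(-0.0731875620039151), 15, 1) [array([ 0.58, -0.04,  0.34])]
v 6 [-0.73  0.5   0.27  2.07  1.33  1.34 -1.92] minmargin 0.16
pre 6 [ 0.53  0.1  -0.43  2.26  1.54  0.1  -1.57] minmargin -0.07
at 3 [ 0.61  0.42 -0.55  2.17  2.02  0.24 -1.95] minmargin -0.03
real	2m32.716s
user	7m22.544s
sys	0m0.453s
```

```bash
cat > search.py <<'E'
from ik import *; import time
from multiprocessing import Pool
q0=np.array(pickle.load(open('log.pkl','rb'))[-1][0])
def rx(a):return Ro.from_euler('x',a,degrees=True).as_matrix()
def ry(a):return Ro.from_euler('y',a,degrees=True).as_matrix()
def pose(rest,sg,beta,s,n,back=0,y=0,pit=0,bx=0):
    """grasp pt at slope s (rel deck), normal n; tool turned by beta (deg) about n; 'back' retreat along tool z; extra pit about tool y, bx about tool x"""
    R=rz(rest['yaw']);A=toolR(rest,sg)@rx(sg*beta);g=rest['p']+R@(dL*s+nL*n+np.array([0,y,0]))
    B=A@ry(pit)@rx(bx);return g-A[:,2]*back-B[:,2]*.061,B
def tail(sg,beta,pit,bx,back,dn):
    return [('pre',*pose(CO,sg,beta,-.001,.0195+dn,back,pit=pit,bx=bx)),('at',*pose(CO,sg,beta,-.001,.0195))]
def go(seed):
    rng=np.random.default_rng(seed);best=(-9,)
    t=time.time()
    while time.time()-t<200:
        sg=1;a=(sg,rng.uniform(-10,10),rng.uniform(-15,15),rng.uniform(-25,25),rng.uniform(.08,.11),rng.uniform(-.012,.012))
        w=[]
        for k in range(rng.integers(1,3)):
            y=rng.uniform(-70,40);pit=rng.uniform(-40,50);roll=rng.uniform(-110,110)
            R=rz(y)@ry(pit)@rz(-y)@toolR(dict(yaw=y),sg)@rz(roll)
            w.append(('v',np.array([rng.uniform(.35,.6),rng.uniform(-.3,.25),rng.uniform(.34,.6)]),R))
        w+=tail(*a)
        try:q,m,tot=run(q0,w,0)
        except Exception: continue
        m2=min(m,.12)-.002*tot
        if m2>best[0]:best=(m2,m,tot,a,w)
    return best
if __name__=='__main__':
    with Pool() as P:B=P.map(go,range(10,14))
    B.sort(key=lambda b:-b[0]);pickle.dump(B,open('search.pkl','wb'))
    for b in B[:4]:
        print(b[:3],np.round(b[3],3),[w[1].round(2) for w in b[4]]);run(q0,b[4])
E
time python3 search.py
```

```text
(np.float64(0.059910339536728585), np.float64(0.09391033953672859), 17) [ 1.0000e+00  4.6690e+00 -1.3375e+01  1.2161e+01  1.0600e-01 -5.0000e-03] [array([0.55, 0.03, 0.42]), array([ 0.53, -0.17,  0.29]), array([ 0.6 , -0.16,  0.2 ])]
v 7 [-0.82  0.31  0.18  2.08  1.3   1.45 -1.27] minmargin 0.18
pre 8 [ 0.15  0.21  0.25  2.08 -0.8   0.62  0.91] minmargin 0.2
at 2 [-0.09  0.27  0.36  2.22 -0.74  0.26  0.71] minmargin 0.09
(np.float64(0.04371936144930333), np.float64(0.07771936144930333), 17) [ 1.000e+00 -9.326e+00  6.475e+00 -1.999e+01  1.030e-01  7.000e-03] [array([0.44, 0.24, 0.52]), array([ 0.55, -0.1 ,  0.28]), array([ 0.6 , -0.15,  0.2 ])]
v 6 [-0.8  -0.03 -0.31  1.98  1.06  1.39 -2.5 ] minmargin 0.11
pre 8 [-0.38  0.26  0.1   2.28  1.49  0.79 -1.91] minmargin 0.16
at 3 [-0.05  0.36  0.09  2.21  1.98  0.25 -2.13] minmargin 0.08
(np.float64(0.024370993841076792), np.float64(0.04837099384107679), 12) [ 1.0000e+00 -8.2560e+00 -2.4650e+00 -1.0377e+01  8.4000e-02  1.0000e-03] [array([0.41, 0.1 , 0.41]), array([ 0.55, -0.12,  0.27]), array([ 0.6 , -0.15,  0.2 ])]
v 5 [-0.76  0.02 -0.28  2.33  1.19  1.44 -2.65] minmargin 0.05
pre 5 [-0.27  0.21  0.15  2.23  1.25  0.49 -1.5 ] minmargin 0.06
at 2 [-0.03  0.36  0.09  2.21  2.04  0.23 -2.17] minmargin 0.06
(np.float64(0.022873962850673543), np.float64(0.038873962850673544), 8) [ 1.0000e+00 -9.8430e+00 -5.4400e-01 -2.2038e+01  9.2000e-02 -2.0000e-03] [array([ 0.5 , -0.01,  0.36]), array([ 0.55, -0.1 ,  0.27]), array([ 0.6 , -0.15,  0.2 ])]
v 2 [-0.69 -0.02  0.28  2.23  0.96  0.81 -1.19] minmargin 0.18
pre 3 [-0.61  0.32  0.39  2.21  1.24  0.72 -1.66] minmargin 0.2
at 3 [-0.19  0.37  0.26  2.22  2.07  0.21 -2.24] minmargin 0.04
real	3m22.626s
user	12m23.653s
sys	0m0.416s
```

```bash
cat > search2.py <<'E'
from search import *
B=pickle.load(open('search.pkl','rb'))
OPT=[b for b in B if b[3][1]<-5]
QA=[run(q0,b[4],0)[0] for b in OPT]
def wp2(beta,par):
    (ly,lz,lx,r1,pt,yy,x2,y2,z2,x3,y3,z3,pt2,yy2,bx,pit)=par
    A0=toolR(CO,1)@rx(beta)
    w=[('lift1',*pose(CO,1,beta,-.001,.0195+.045)),('lift2',np.array([lx,ly,lz]),A0)]
    for k,(x,y,z) in((1,(x2,y2,z2)),(2,(x3,y3,z3))):
        f=k/3;yaw=CO['yaw']+(CU['yaw']-CO['yaw'])*f+(yy if k==1 else yy2)
        w.append(('roll%d'%k,np.array([x,y,z]),rz(yaw)@ry(pt if k==1 else pt2)@rz(-yaw)@toolR(dict(yaw=yaw),1)@rz(-60*k)))
    w+=[('pre',*pose(CU,-1,-beta,-.005-.02,.0195+.07,.02,pit=pit,bx=bx)),('near',*pose(CU,-1,-beta,-.005-.006,.0195+.012)),('home',*pose(CU,-1,-beta,-.005,.0195))]
    return w
def go2(seed):
    rng=np.random.default_rng(seed);best=(-9,);t=time.time()
    while time.time()-t<200:
        i=rng.integers(len(OPT));u=rng.uniform
        par=(u(-.25,-.05),u(.34,.42),u(.45,.6),0,u(-20,40),u(-30,30),u(.4,.6),u(-.15,.1),u(.38,.5),u(.4,.6),u(-.05,.2),u(.38,.5),u(-20,40),u(-30,30),u(-20,20),u(-15,15))
        w=wp2(OPT[i][3][1],par)
        try:q,m,tot=run(QA[i],w,0)
        except Exception: continue
        m2=min(m,.15)-.002*tot
        if m2>best[0]:best=(m2,m,tot,i,par,w)
    return best
if __name__=='__main__':
    with Pool() as P:B2=P.map(go2,range(4))
    B2.sort(key=lambda b:-b[0]);pickle.dump(B2,open('search2.pkl','wb'))
    for b in B2[:3]:
        print(b[:4],np.round(b[4],2));run(QA[b[3]],b[5])
E
time python3 search2.py
```

```text
(np.float64(-0.08993474842663722), np.float64(-0.037934748426637216), 26, np.int64(0)) [-1.300e-01  3.400e-01  5.400e-01  0.000e+00 -2.060e+00 -2.605e+01
  4.900e-01  5.000e-02  4.800e-01  5.500e-01 -2.000e-02  3.900e-01
 -1.089e+01 -2.856e+01  1.557e+01 -1.127e+01]
lift1 1 [-0.24  0.37  0.34  2.13  1.64  0.13 -1.79] minmargin -0.04
lift2 3 [-0.26  0.02  0.26  2.22  0.88  0.36 -0.99] minmargin -0.01
roll1 5 [-0.54 -0.14 -0.03  2.05  0.78  1.03 -0.44] minmargin 0.2
roll2 6 [-0.47 -0.    0.07  2.23  1.24  0.72  0.25] minmargin 0.21
pre 8 [-0.58  0.32  0.01  2.17  1.79  0.52  0.92] minmargin 0.18
near 2 [-0.2   0.36 -0.2   2.18  2.31  0.16  0.61] minmargin -0.01
home 1 [-0.15  0.38 -0.26  2.2   2.34  0.2   0.58] minmargin 0.03
(np.float64(-0.08993474842663722), np.float64(-0.037934748426637216), 26, np.int64(0)) [ -0.15   0.35   0.59   0.     7.05 -18.84   0.52  -0.04   0.4    0.55
   0.13   0.43  11.13 -10.49  12.53 -13.01]
lift1 1 [-0.24  0.37  0.34  2.13  1.64  0.13 -1.79] minmargin -0.04
lift2 3 [-0.09  0.11  0.14  2.1   0.76  0.34 -0.84] minmargin 0.0
roll1 5 [-0.17 -0.05 -0.04  2.
[... 314 characters left out ...]
0.08993474842663722), np.float64(-0.037934748426637216), 26, np.int64(0)) [ -0.14   0.35   0.52   0.   -10.12 -15.47   0.5    0.02   0.45   0.59
  -0.03   0.48  -0.94 -13.28   3.56  -8.02]
lift1 1 [-0.24  0.37  0.34  2.13  1.64  0.13 -1.79] minmargin -0.04
lift2 3 [-0.25 -0.01  0.27  2.24  0.85  0.36 -0.94] minmargin -0.01
roll1 5 [-0.48 -0.18 -0.01  2.22  1.03  0.75 -0.49] minmargin 0.16
roll2 7 [-0.56 -0.08  0.37  2.    0.55  0.63  1.3 ] minmargin 0.16
pre 8 [-0.47  0.28  0.06  2.19  2.32  0.23  0.53] minmargin 0.01
near 1 [-0.29  0.35 -0.1   2.19  2.48  0.14  0.42] minmargin -0.03
home 1 [-0.25  0.37 -0.15  2.2   2.51  0.18  0.4 ] minmargin 0.01
real	3m21.913s
user	11m50.595s
sys	0m0.325s
```

```bash
cat > search3.py <<'E'
from search import *
q0=np.array(pickle.load(open('log.pkl','rb'))[-1][0])
vmax=np.array([.209,.209]+[.274]*5)
# par ranges
RNG=[('beta',-10,10),
('v_x',.4,.6),('v_y',-.25,.2),('v_z',.36,.5),('v_yaw',-70,40),('v_pit',-40,50),('v_roll',-110,110),
('p_pit',-12,12),('p_bx',-30,30),('p_back',.085,.12),
('l_bx',-30,30),('l_pit',-8,8),('l_back',.09,.13),
('a_x',.42,.6),('a_y',-.18,.1),('a_z',.38,.5),('a_yaw',-50,40),('a_pit',-30,50),
('b_x',.42,.6),('b_y',-.08,.2),('b_z',.38,.5),('b_yaw',-40,50),('b_pit',-30,50),
('c_bx',-30,30),('c_pit',-8,8),('c_back',.08,.12)]
LO=np.array([x[1] for x in RNG]);HI=np.array([x[2] for x in RNG]);NM=[x[0] for x in RNG]
def wps(v,dr,sg=1):
    d=dict(zip(NM,v));be=d['beta']
    def free(x,y,z,yaw,pit,roll):return np.array([x,y,z]),rz(yaw)@ry(pit)@rz(-yaw)@toolR(dict(yaw=yaw),sg)@rz(roll)
    return [('via',*free(d['v_x'],d['v_y'],d['v_z'],d['v_yaw'],d['v_pit'],d['v_roll'])),
     ('pre',*pose(CO,sg,be,-.001,.0195,d['p_back'],pit=d['p_pit'],bx=d['p_bx'])),
     ('at',*pose(CO,sg,be,-.001,.0195)),
     ('lift1',*pose(CO,sg,be,-.004,.0195+.006)),
     ('lift2',*pose(CO,sg,be,-.001,.0195+.02,d['l_back'],pit=d['l_pit'],bx=d['l_bx'])),
     ('rollA',*free(d['a_x'],d['a_y'],d['a_z'],d['a_yaw'],d['a_pit'],dr*60)),
     ('rollB',*free(d['b_x'],d['b_y'],d['b_z'],d['b_yaw'],d['b_pit'],dr*120)),
     ('cpre',*pose(CU,-sg,-be,-.005,.0195+.025,d['c_back'],pit=d['c_pit'],bx=d['c_bx'])),
     ('near',*pose(CU,-sg,-be,-.005-.012,.0195+.008)),
     ('home',*pose(CU,-sg,-be,-.005,.0195)),
     ('out',*pose(CU,-sg,-be,-.005,.0195,.09))]
def cost(v,dr,sg=1,q=None,start=0,full=False):
    q=q0 if q is None else q;c=0;mm=9;tot=0
    for nm,p,R in wps(v,dr,sg)[start:]:
        p0,R0=F(q);o=follow(q,interp(p0,R0,p,R));tot+=len(o);pv=q
        m1=9
        for x in o:
            m=np.minimum(x-lo,hi-x);m1=min(m1,m.min());c+=np.sum(np.maximum(0,.15-m)**2)*4+np.sum(np.maximum(0,abs(x-pv)-vmax)**2)*1;pv=x
        q=o[-1];mm=min(mm,m1)
        if full:print(nm,len(o),q.round(2),'minm',round(m1,3))
        if c>1.5: return c+5
    return (mm,tot,q) if full else c+.003*tot-.3*min(mm,.1)
def go3(seed):
    rng=np.random.default_rng(seed);t=time.time();G=(1e9,)
    while time.time()-t<420:
        sg=1;dr=rng.choice([-1,1]);b=(1e9,)
        for _ in range(60):
            v=rng.uniform(LO,HI)
            try:c=cost(v,dr,sg)
            except Exception:continue
            if c<b[0]:b=(c,v,dr,sg)
        k=0
        if b[0]>1e8:continue
        while k<250 and time.time()-t<420:
            m=rng.random(len(LO))<.2;v=np.clip(b[1]+m*rng.normal(size=len(LO))*(HI-LO)*rng.choice([.03,.1,.3]),LO,HI)
            try:c=cost(v,dr,sg)
            except Exception:c=1e9
            if c<b[0]:b=(c,v,dr,sg);k=0
            else:k+=1
        if b[0]<G[0]:G=b
    return G
if __name__=='__main__':
    with Pool() as P:B=P.map(go3,range(4))
    B.sort(key=lambda b:b[0]);pickle.dump(B,open('search3.pkl','wb'))
    for b in B[:3]:
        print(b[0],b[2],{k:round(x,3) for k,x in zip(NM,b[1])});print(cost(b[1],b[2],b[3],full=True)[:2])
E
time python3 search3.py
```

```text
0.2752074448103822 -1 {'beta': np.float64(-8.082), 'v_x': np.float64(0.4), 'v_y': np.float64(0.052), 'v_z': np.float64(0.5), 'v_yaw': np.float64(-61.052), 'v_pit': np.float64(-37.411), 'v_roll': np.float64(1.263), 'p_pit': np.float64(3.236), 'p_bx': np.float64(-30.0), 'p_back': np.float64(0.085), 'l_bx': np.float64(-30.0), 'l_pit': np.float64(8.0), 'l_back': np.float64(0.09), 'a_x': np.float64(0.6), 'a_y': np.float64(0.1), 'a_z': np.float64(0.38), 'a_yaw': np.float64(-50.0), 'a_pit': np.float64(50.0), 'b_x': np.float64(0.42), 'b_y': np.float64(-0.08), 'b_z': np.float64(0.471), 'b_yaw': np.float64(35.471), 'b_pit': np.float64(50.0), 'c_bx': np.float64(30.0), 'c_pit': np.float64(-5.137), 'c_back': np.float64(0.12)}
via 7 [-0.73  0.04 -0.21  2.17  1.13  1.78 -2.33] minm 0.122
pre 6 [-0.34  0.38  0.02  2.18  1.36  0.95 -1.84] minm 0.193
at 3 [ 0.05  0.36 -0.    2.21  1.99  0.25 -2.11] minm 0.08
lift1 1 [ 0.02  0.35  0.03  2.2   1.94  0.23 -2.06] minm 0.063
lift2 3 [-0.41  0.37  0.09  2.2   1.43  0.95 -1.94] minm 0.214
rollA 8 [-0.02  0.38 -0.24  1.53 -0.07  1.31 -0.05] minm 0.29
rollB 14
[... 1064 characters left out ...]
 np.float64(0.081)}
via 8 [-0.78  0.07  0.3   1.86  0.06  1.21 -1.85] minm 0.166
pre 8 [-0.53  0.15  0.44  2.44  2.06  0.5  -2.35] minm -0.001
at 2 [-0.01  0.36  0.14  2.21  2.67  0.13 -2.75] minm -0.039
lift1 1 [-0.03  0.35  0.16  2.21  2.66  0.11 -2.74] minm -0.057
lift2 2 [-1.05  0.29  1.21  2.32  2.33  0.01 -2.54] minm -0.156Traceback (most recent call last):
  File "search3.py", line 61, in <module>
    print(b[0],b[2],{k:round(x,3) for k,x in zip(NM,b[1])});print(cost(b[1],b[2],b[3],full=True)[:2])
                                                                  ~~~~~~~~~~~~~~~~~~~~~~~~~~~~~~^^^^
IndexError: invalid index to scalar variable.

real	7m2.493s
user	27m51.072s
sys	0m0.462s
```

```bash
cat > ex.py <<'E'
from search3 import *
B=pickle.load(open('search3.pkl','rb'))[0];W={w[0]:(w[1],w[2]) for w in wps(B[1],B[2],B[3])}
def nxt(name,g=0,rows=None,cmd=None):
    o=log();p,R=cmd if cmd else (o['position'],o['orientation']);return plan(p,np.array(R),*W[name],g,rows)
E
python3 -c "
from ex import *
c=nxt('via');nxt('pre',cmd=c)"
```

```text
t 1.85 q [-0.668 -0.2    0.478  2.279  0.745  0.48  -0.93 ] p [ 0.4971 -0.0509  0.3813] F [0.2 0.6 0.8] w 0.0879
N 7 ang 62.4 d 184.6
[-1.7, -11.8, -23.5, -6.17, 5.07, 3.97, 0, -0.2, -9.0, -24.8, -6.17, 5.07, 3.98, 0, 1.4, -6.4, -25.5, -6.17, 5.07, 3.97, 0, 3.4, -3.8, -25.9, -6.18, 5.07, 3.98, 0, 5.5, -1.4, -25.8, -6.17, 5.07, 3.97, 0]
[7.7, 1.0, -25.2, -6.17, 5.07, 3.98, 0, 10.0, 3.0, -24.1, -6.17, 5.06, 3.97, 0]
t 1.85 q [-0.668 -0.2    0.478  2.279  0.745  0.48  -0.93 ] p [ 0.4971 -0.0509  0.3813] F [0.2 0.6 0.8] w 0.0879
N 6 ang 41.9 d 326.3
[-32.1, -10.0, 42.8, 1.37, -3.51, -5.87, 0, -28.2, -12.1, 44.8, 1.38, -3.52, -5.88, 0, -24.1, -13.6, 46.8, 1.37, -3.51, -5.87, 0, -19.8, -14.8, 48.5, 1.38, -3.52, -5.87, 0, -15.1, -15.3, 49.9, 1.37, -3.51, -5.88, 0]
[-10.5, -15.5, 51.1, 1.37, -3.52, -5.87, 0]
```

send_rows(deltas=[-1.7,-11.8,-23.5,-6.2,5.1,4.0,0,-0.2,-9.0,-24.8,-6.2,5.1,4.0,0,1.4,-6.4,-25.5,-6.2,5.1,4.0,0,3.4,-3.8,-25.9,-6.2,5.1,4.0,0,5.5,-1.4,-25.8,-6.2,5.1,4.0,0])

```text
t: 2.48
position: [0.4318, 0.0146, 0.4608]
orientation: [[0.349, -0.697, 0.627], [-0.259, -0.714, -0.65], [0.901, 0.064, -0.429]]
ft_force: [0.9, 0.0, -1.1]
grip_width: 0.0881
```

send_rows(deltas=[7.7,1.0,-25.2,-6.2,5.1,4.0,0,10.0,3.0,-24.1,-6.2,5.1,4.0,0])

```text
t: 2.72
position: [0.4045, 0.0421, 0.4963]
orientation: [[0.139, -0.854, 0.501], [-0.213, -0.52, -0.827], [0.967, 0.009, -0.254]]
ft_force: [-0.3, -0.3, -0.3]
grip_width: 0.0878
```

```bash
python3 -c "
from ex import *
c=nxt('pre')"
```

```text
t 2.725 q [-0.655 -0.022 -0.247  2.195  1.15   1.703 -2.239] p [0.4045 0.0421 0.4963] F [-0.3 -0.3 -0.3] w 0.0878
N 6 ang 38.5 d 317.0
[-29.9, -9.8, 42.4, 0.98, -3.25, -5.44, 0, -26.4, -11.7, 44.3, 0.98, -3.24, -5.44, 0, -22.7, -13.3, 45.8, 0.98, -3.25, -5.45, 0, -18.7, -14.5, 47.3, 0.99, -3.24, -5.44, 0, -14.7, -15.2, 48.4, 0.98, -3.25, -5.44, 0]
[-10.3, -15.5, 49.4, 0.98, -3.25, -5.44, 0]
```

send_rows(deltas=[-32.1,-10.0,42.8,1.4,-3.5,-5.9,0,-28.2,-12.1,44.8,1.4,-3.5,-5.9,0,-24.1,-13.6,46.8,1.4,-3.5,-5.9,0,-19.8,-14.8,48.5,1.4,-3.5,-5.9,0,-15.1,-15.3,49.9,1.4,-3.5,-5.9,0])

```text
t: 3.35
position: [0.5333, -0.0749, 0.284]
orientation: [[0.677, -0.571, 0.464], [-0.125, -0.711, -0.692], [0.725, 0.411, -0.553]]
ft_force: [0.3, 0.2, 0.3]
grip_width: 0.0877
```

send_rows(deltas=[-10.5,-15.5,51.1,1.4,-3.5,-5.9,0,0,0,0,0,0,0,0,0,0,0,0,0,0,0])

```text
t: 3.72
position: [0.558, -0.097, 0.2435]
orientation: [[0.756, -0.49, 0.434], [-0.094, -0.737, -0.669], [0.648, 0.466, -0.603]]
ft_force: [-0.6, 1.1, 1.0]
grip_width: 0.088
```

```bash
python3 -c "
from ex import *
print(W['pre'][0].round(4),W['pre'][1].round(3))
o=r.observe();print(o['orientation'].round(3))
c=nxt('at')
for n in('side','top'):
    c=cam(n);pickle.dump(c,open(n+'1.pkl','wb'))
    u,v=proj(c,[.6,-.15,.2]).astype(int);k=c['frame'][max(0,v-90):v+90,max(0,u-110):u+110]
    cv2.imwrite('pics/%s1.png'%n,cv2.resize(np.clip(255*(k/255.)**.6,0,255).astype(np.uint8),None,fx=3,fy=3,interpolation=cv2.INTER_CUBIC));print(u,v)
"
```

```text
[ 0.5573 -0.0998  0.2576] [[ 0.719 -0.55   0.425]
 [-0.121 -0.701 -0.703]
 [ 0.685  0.454 -0.571]]
[[ 0.756 -0.49   0.434]
 [-0.094 -0.737 -0.669]
 [ 0.648  0.466 -0.603]]
t 3.725 q [-0.317  0.361  0.018  2.206  1.379  0.891 -1.783] p [ 0.558  -0.097   0.2435] F [-0.6  1.1  1. ] w 0.088
N 3 ang 27.7 d 75.9
[3.2, 0.2, 25.1, 9.18, -0.43, 0.7, 0, 3.4, 4.1, 24.7, 9.19, -0.42, 0.69, 0, 3.7, 8.0, 23.7, 9.18, -0.43, 0.7, 0]
324 188
281 163
```

View pics/side1.png

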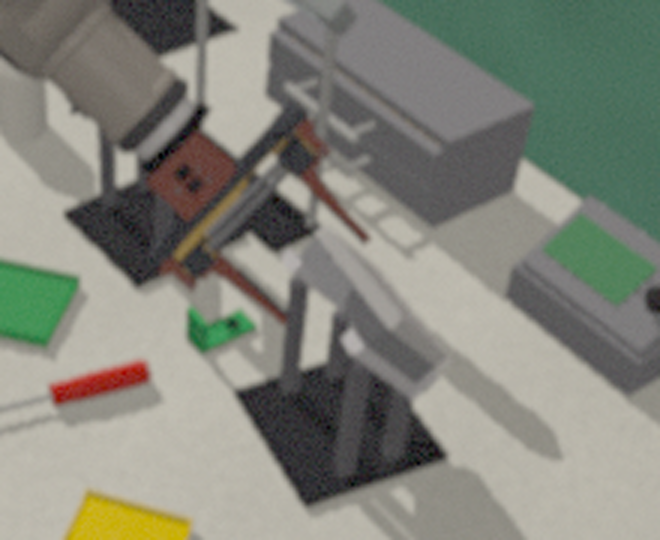

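View pics/top1.png

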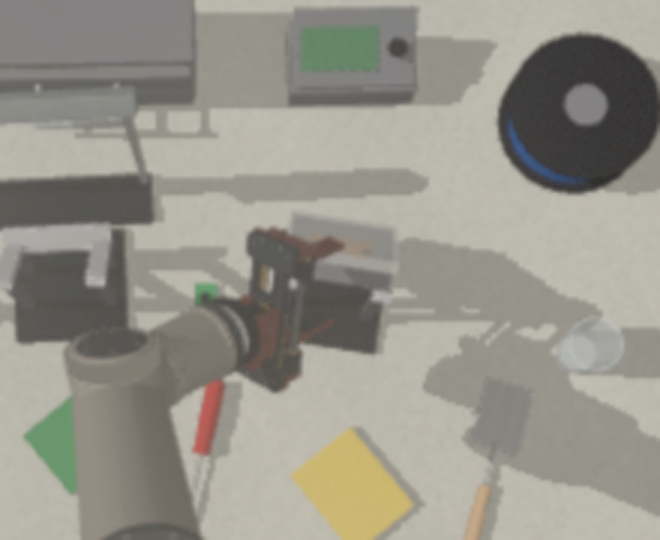

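```bash
cat > chk.py <<'E'
from ex import *
def loc(rest,X):
    Q=(np.array(X)-rest['p'])@rz(rest['yaw']);return np.stack([Q@dL,Q[...,1],Q@nL],-1)*1000
def path(rest,p0,R0,p1,R1,k=7):
    sl=Slerp([0,1],Ro.from_matrix(np.array([R0,R1])))
    for f in np.linspace(0,1,k):
        R=sl(f).as_matrix();p=p0+(p1-p0)*f;o=[]
        for sx in(-1,1):
            tip=np.array([[sx*.044,y,.08] for y in(-.01,.01)]);bk=np.array([[sx*.0575,y,.08] for y in(-.01,.01)]);
            rt=np.array([[sx*.0445,y,0] for y in(-.0375,.0375)])
            o.append(np.r_[loc(rest,p+tip@R.T).ravel(),].round(0).astype(int).tolist()+['body']+loc(rest,p+rt@R.T).ravel().round(0).astype(int).tolist())
        print(round(f,2),*o,sep='\n   ')
E
python3 -c "
from chk import *
o=r.observe();path(CO,o['position'],o['orientation'],*W['at'])"
```

```text
0.0
   [-51, 13, -34, -63, -3, -33, 'body', -101, 82, -37, -144, 21, -35]
   [-52, 17, 54, -64, 1, 55, 'body', -101, 86, 51, -145, 25, 54]
0.17
   [-38, 12, -32, -49, -5, -32, 'body', -93, 76, -35, -131, 12, -34]
   [-39, 15, 56, -49, -2, 56, 'body', -94, 79, 53, -132, 15, 55]
0.33
   [-26, 11, -31, -35, -7, -30, 'body', -85, 71, -33, -119, 4, -32]
   [-26, 13, 57, -35, -5, 58, 'body', -86, 73, 56, -119, 6, 57]
0.5
   [-14, 10, -29, -21, -9, -29, 'body', -78, 65, -31, -106, -5, -30]
   [-14, 11, 59, -22, -7, 59, 'body', -78, 67, 58, -106, -3, 59]
0.67
   [-2, 9, -28, -8, -10, -27, 'body', -70, 59, -29, -93, -13, -28]
   [-3, 10, 60, -9, -9, 61, 'body', -71, 60, 60, -93, -12, 61]
0.83
   [9, 8, -26, 4, -12, -26, 'body', -63, 52, -27, -80, -21, -27]
   [9, 9, 62, 4, -11, 62, 'body', -64, 53, 62, -80, -20, 62]
1.0
   [19, 7, -24, 16, -13, -25, 'body', -56, 46, -25, -67, -29, -25]
   [19, 7, 63, 16, -13, 63, 'body', -56, 46, 64, -67, -29, 64]
```

send_rows(deltas=[3.2,0.2,25.1,9.2,-0.4,0.7,0,3.4,4.1,24.7,9.2,-0.4,0.7,0,3.7,8.0,23.7,9.2,-0.4,0.7,0,0,0,0,0,0,0,0,0,0,0,0,0,0,0])

```text
t: 4.45
position: [0.5979, -0.1444, 0.2078]
orientation: [[0.749, -0.277, 0.602], [-0.132, -0.952, -0.275], [0.649, 0.127, -0.75]]
ft_force: [0.1, -0.1, -0.5]
grip_width: 0.0873
```

```bash
python3 -c "
from chk import *
c=nxt('at')
o=r.observe();R=o['orientation'];g=o['position']+R[:,2]*.061
print('grasp pt loc',loc(CO,g).round(1))
A=rz(CO['yaw']);print('x vs n deg',np.degrees(np.arccos(R[:,0]@(A@nL))),'beta',np.degrees(np.arctan2(R[:,2]@A[:,1],R[:,2]@(A@dL))))
for n in('side','top'):
    c=cam(n);pickle.dump(c,open(n+'2.pkl','wb'))
    u,v=proj(c,[.6,-.15,.2]).astype(int);k=c['frame'][max(0,v-65):v+65,max(0,u-90):u+90]
    cv2.imwrite('pics/%s2.png'%n,cv2.resize(np.clip(255*(k/255.)**.6,0,255).astype(np.uint8),None,fx=4,fy=4,interpolation=cv2.INTER_CUBIC))
"
```

```text
t 4.45 q [ 0.032  0.354 -0.005  2.21   1.942  0.283 -2.07 ] p [ 0.5979 -0.1444  0.2078] F [ 0.1 -0.1 -0.5] w 0.0873
N 1 ang 1.5 d 5.4
[-1.7, 3.8, 3.5, 1.37, -0.52, 0.1, 0]
grasp pt loc [-4.1  2.9 21.7]
x vs n deg 0.5274106824934256 beta -9.448314149863924
```

View pics/side2.png

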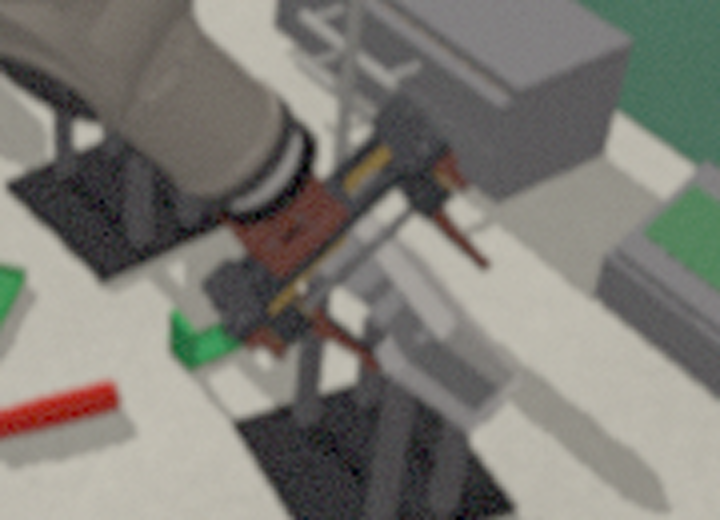

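View pics/top2.png

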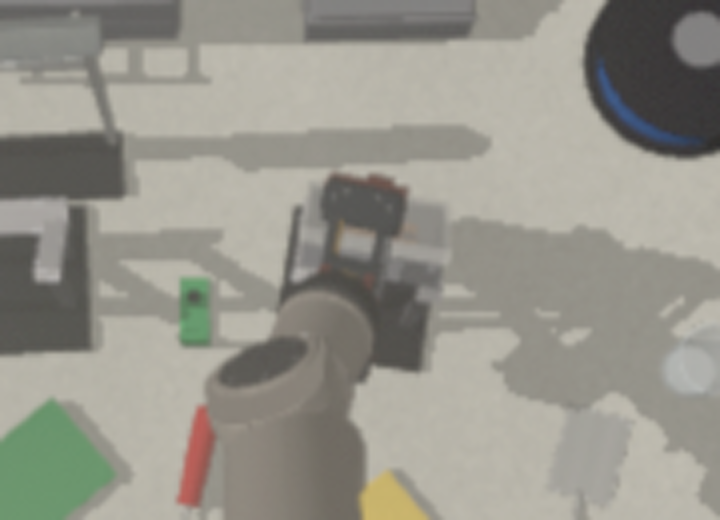

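send_rows(deltas=[-1.7,3.8,3.5,1.4,-0.5,0.1,0,0,0,0,0,0,0,0], newtons=30)

```text
t: 4.8
position: [0.5978, -0.1488, 0.2039]
orientation: [[0.755, -0.262, 0.601], [-0.134, -0.959, -0.25], [0.642, 0.108, -0.759]]
ft_force: [-0.9, -0.4, -0.5]
grip_width: 0.0875
```

```bash
cat >> chk.py <<'E'
def gp(rest,sg=1):
    o=log();R=o['orientation'];g=o['position']+R[:,2]*.061;A=rz(rest['yaw']);x=A.T@R[:,0]*sg
    print('grasp pt loc',loc(rest,g).round(1),'beta',np.degrees(np.arctan2(R[:,2]@A[:,1],R[:,2]@(A@dL))).round(2),'tilt lat/slope',np.degrees([x[1],x@dL]).round(2));return o
E
python3 -c "
from chk import *
gp(CO)"
```

```text
t 4.8 q [ 0.073  0.36  -0.025  2.205  1.993  0.25  -2.098] p [ 0.5978 -0.1488  0.2039] F [-0.9 -0.4 -0.5] w 0.0875
grasp pt loc [-0.4  0.  19.2] beta -8.0 tilt lat/slope [0.08 0.04]
```

send_rows(deltas=[0,0,0,0,0,0,110,0,0,0,0,0,0,125,0,0,0,0,0,0,140,0,0,0,0,0,0,160,0,0,0,0,0,0,180], newtons=30)

```text
t: 5.42
position: [0.5976, -0.1505, 0.2038]
orientation: [[0.755, -0.264, 0.601], [-0.136, -0.959, -0.251], [0.642, 0.107, -0.759]]
ft_force: [4.7, 1.3, 3.3]
grip_width: 0.0416
```

send_rows(deltas=[0,0,0,0,0,0,255,0,0,0,0,0,0,255,0,0,0,0,0,0,255], newtons=30)

```text
t: 5.8
position: [0.5984, -0.1506, 0.2046]
orientation: [[0.753, -0.264, 0.602], [-0.136, -0.958, -0.251], [0.643, 0.107, -0.758]]
ft_force: [5.4, -0.9, 0.6]
grip_width: 0.0388
```

```bash
python3 -c "
from chk import *
gp(CO);c=nxt('lift1',255,2);nxt('lift2',255,cmd=c)"
```

```text
t 5.8 q [ 0.076  0.36  -0.025  2.204  1.995  0.249 -2.1  ] p [ 0.5984 -0.1506  0.2046] F [ 5.4 -0.9  0.6] w 0.0388
grasp pt loc [-0.3 -1.7 20.4] beta -8.06 tilt lat/slope [-0.   -0.05]
t 5.8 q [ 0.076  0.36  -0.025  2.204  1.995  0.249 -2.1  ] p [ 0.5984 -0.1506  0.2046] F [ 5.4 -0.9  0.6] w 0.0388
N 2 ang 0.1 d 6.6
[2.6, -0.6, -1.9, -0.01, -0.02, -0.0, 255, 2.6, -0.6, -2.0, -0.01, -0.03, -0.01, 255]
t 5.8 q [ 0.076  0.36  -0.025  2.204  1.995  0.249 -2.1  ] p [ 0.5984 -0.1506  0.2046] F [ 5.4 -0.9  0.6] w 0.0388
N 3 ang 31.0 d 84.5
[2.2, -10.3, -26.1, -9.98, 2.61, 0.7, 255, 3.4, -5.7, -27.4, -9.99, 2.6, 0.7, 255, 4.5, -0.9, -27.8, -9.98, 2.61, 0.7, 255]
```

send_rows(deltas=[2.6,-0.6,-1.9,0,0,0,255,3.6,-0.6,-2.0,0,0,0,255,0,0,0,0,0,0,255])

```text
t: 6.18
position: [0.5996, -0.1488, 0.2102]
orientation: [[0.755, -0.263, 0.6], [-0.136, -0.959, -0.25], [0.641, 0.107, -0.76]]
ft_force: [-0.7, -1.1, -3.3]
grip_width: 0.0389
```

```bash
python3 -c "
from chk import *
gp(CO);nxt('lift2',255,7)"
```

```text
t 6.175 q [ 0.045  0.35   0.008  2.199  1.937  0.233 -2.046] p [ 0.5996 -0.1488  0.2102] F [-0.7 -1.1 -3.3] w 0.0389
grasp pt loc [-4.   0.3 24.5] beta -8.02 tilt lat/slope [0.   0.13]
t 6.175 q [ 0.045  0.35   0.008  2.199  1.937  0.233 -2.046] p [ 0.5996 -0.1488  0.2102] F [-0.7 -1.1 -3.3] w 0.0389
N 7 ang 31.1 d 84.4
[1.1, -4.4, -11.2, -4.29, 1.13, 0.31, 255, 1.2, -3.6, -11.4, -4.28, 1.14, 0.3, 255, 1.5, -2.7, -11.7, -4.29, 1.13, 0.31, 255, 1.7, -1.8, -11.8, -4.29, 1.14, 0.31, 255, 1.9, -0.9, -11.9, -4.28, 1.13, 0.3, 255]
[2.1, -0.1, -11.8, -4.29, 1.13, 0.31, 255, 2.4, 0.8, -11.8, -4.29, 1.14, 0.31, 255]
```

send_rows(deltas=[1.1,-4.4,-11.2,-4.3,1.1,0.3,255,1.2,-3.6,-11.4,-4.3,1.1,0.3,255,1.5,-2.7,-11.7,-4.3,1.1,0.3,255,1.7,-1.8,-11.8,-4.3,1.1,0.3,255,1.9,-0.9,-11.9,-4.3,1.1,0.3,255])

```text
t: 6.8
position: [0.5757, -0.1143, 0.2541]
orientation: [[0.69, -0.498, 0.525], [-0.118, -0.793, -0.597], [0.714, 0.35, -0.606]]
ft_force: [0.9, 0.5, -1.8]
grip_width: 0.0388
```

send_rows(deltas=[2.1,-0.1,-11.8,-4.3,1.1,0.3,255,2.4,0.8,-11.8,-4.3,1.1,0.3,255,0,0,0,0,0,0,255])

```text
t: 7.18
position: [0.5673, -0.0993, 0.2709]
orientation: [[0.666, -0.577, 0.474], [-0.099, -0.698, -0.71], [0.74, 0.425, -0.522]]
ft_force: [0.3, -0.9, -2.9]
grip_width: 0.0388
```

```bash
python3 -c "
from chk import *
o=gp(CO)
cost(B[1],B[2],B[3],q=o['joint_pos'],start=5,full=True)
for n in('side','top'):
    c=cam(n)
    u,v=proj(c,[.6,-.1,.2]).astype(int);k=c['frame'][max(0,v-65):v+65,max(0,u-90):u+90]
    cv2.imwrite('pics/%s3.png'%n,cv2.resize(np.clip(255*(k/255.)**.6,0,255).astype(np.uint8),None,fx=4,fy=4,interpolation=cv2.INTER_CUBIC))
"
```

```text
t 7.175 q [-0.367  0.349  0.057  2.203  1.44   0.958 -1.913] p [ 0.5673 -0.0993  0.2709] F [ 0.3 -0.9 -2.9] w 0.0388
grasp pt loc [-89.4  14.4  39.7] beta -38.23 tilt lat/slope [ 1.16 -7.68]
rollA 8 [-0.01  0.38 -0.26  1.53 -0.06  1.31 -0.06] minm 0.286
rollB 14 [ 0.48  0.02 -0.48  1.78  0.11  1.49  2.7 ] minm 0.265
cpre 6 [-0.12  0.32 -0.75  2.12  1.32  1.08  1.31] minm 0.324
near 3 [ 0.21  0.43 -0.72  2.17  1.84  0.35  1.15] minm 0.183
home 1 [ 0.22  0.47 -0.74  2.17  1.92  0.38  1.09] minm 0.214
out 2 [ 0.21  0.21 -0.68  2.25  1.53  0.23  1.38] minm 0.061
```

View pics/side3.png

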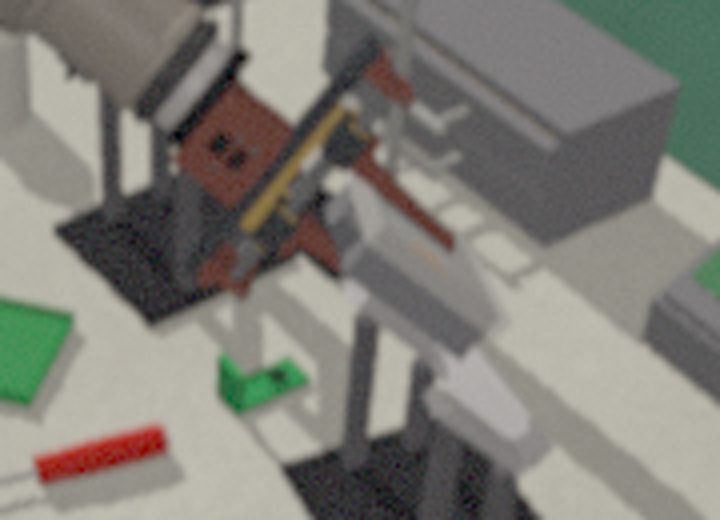

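View pics/top3.png

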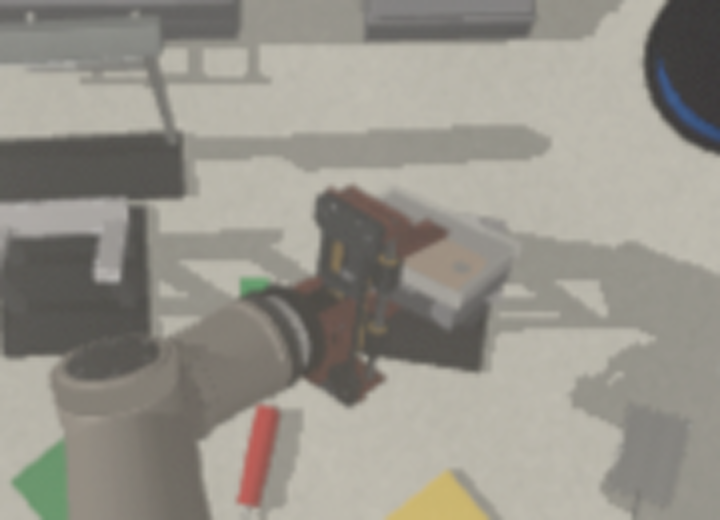

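```bash
python3 -c "
from chk import *
o=r.observe();q=o['joint_pos'];p,R=F(q)
w=[('l3',p+np.array([-.02,.02,.08]),R)]
W2=wps(B[1],B[2],B[3])[5:]
W2[0]=('rollA',np.array([.58,.08,.42]),W2[0][2])
run(q,w+W2)
c=plan(p,R,w[0][1],R,255,3);plan(*c,*W2[0][1:],255,9)
"
```

```text
l3 2 [-0.4   0.18  0.03  2.18  1.29  1.04 -1.7 ] minmargin 0.25
rollA 8 [-0.11  0.31 -0.08  1.54 -0.13  1.38  0.02] minmargin 0.32
rollB 14 [ 0.25  0.   -0.24  1.79  0.1   1.49  2.7 ] minmargin 0.26
cpre 6 [-0.28  0.28 -0.56  2.13  1.29  1.01  1.32] minmargin 0.31
near 3 [ 0.06  0.39 -0.53  2.18  1.92  0.28  1.04] minmargin 0.11
home 1 [ 0.09  0.42 -0.57  2.18  1.99  0.31  0.98] minmargin 0.14
out 2 [-0.03  0.18 -0.42  2.26  1.54  0.17  1.35] minmargin 0.0
N 3 ang 0.0 d 84.9
[14.6, 10.6, -21.8, 0.0, -0.0, 0.0, 255, 14.6, 10.5, -21.8, 0.0, -0.0, 0.0, 255, 14.6, 10.6, -21.8, 0.0, -0.0, 0.0, 255]
N 9 ang 76.8 d 186.2
[6.0, -12.8, -15.1, 5.68, -5.24, -3.62, 255, 5.5, -14.0, -14.2, 5.69, -5.25, -3.62, 255, 5.2, -15.0, -13.3, 5.68, -5.24, -3.62, 255, 5.0, -15.9, -12.2, 5.69, -5.24, -3.62, 255, 4.9, -16.7, -11.1, 5.68, -5.25, -3.62, 255]
[5.1, -17.5, -9.8, 5.68, -5.24, -3.62, 255, 5.3, -18.1, -8.6, 5.69, -5.24, -3.62, 255, 5.8, -18.5, -7.2, 5.68, -5.25, -3.61, 255, 6.4, -18.8, -5.9, 5.69, -5.24, -3.62, 255]
```

send_rows(deltas=[14.6,10.6,-21.8,0,0,0,255,14.6,10.6,-21.8,0,0,0,255,14.6,10.6,-21.8,0,0,0,255])

```text
t: 7.65
position: [0.5462, -0.0822, 0.352]
orientation: [[0.665, -0.58, 0.47], [-0.102, -0.695, -0.712], [0.74, 0.426, -0.521]]
ft_force: [0.3, -0.3, -2.7]
grip_width: 0.0391
```

send_rows(deltas=[6.0,-12.8,-15.1,5.7,-5.2,-3.6,255,5.5,-14.0,-14.2,5.7,-5.2,-3.6,255,5.2,-15.0,-13.3,5.7,-5.2,-3.6,255,5.0,-15.9,-12.2,5.7,-5.2,-3.6,255,4.9,-16.7,-11.1,5.7,-5.2,-3.6,255])

```text
t: 8.28
position: [0.5681, 0.0131, 0.3861]
orientation: [[0.957, -0.118, 0.267], [-0.053, -0.97, -0.238], [0.287, 0.214, -0.934]]
ft_force: [-0.1, -0.2, -3.5]
grip_width: 0.0391
```

send_rows(deltas=[5.1,-17.5,-9.8,5.7,-5.2,-3.6,255,5.3,-18.1,-8.6,5.7,-5.2,-3.6,255,5.8,-18.5,-7.2,5.7,-5.2,-3.6,255,6.4,-18.8,-5.9,5.7,-5.2,-3.6,255,0,0,0,0,0,0,255])

```text
t: 8.9
position: [0.5868, 0.0885, 0.4121]
orientation: [[0.981, 0.162, -0.103], [0.175, -0.976, 0.133], [-0.079, -0.148, -0.986]]
ft_force: [0.5, -1.2, -2.6]
grip_width: 0.0391
```

```bash
python3 -c "
from chk import *
o=log();q=o['joint_pos']
run(q,wps(B[1],B[2],B[3])[6:])
nxt('rollB',255,17)
"
```

```text
t 8.9 q [-0.126  0.305 -0.083  1.565 -0.13   1.348 -0.002] p [0.5868 0.0885 0.4121] F [ 0.5 -1.2 -2.6] w 0.0391
rollB 14 [ 0.24  0.   -0.24  1.79  0.1   1.49  2.7 ] minmargin 0.26
cpre 6 [-0.28  0.28 -0.55  2.13  1.29  1.01  1.32] minmargin 0.31
near 3 [ 0.05  0.38 -0.52  2.18  1.92  0.28  1.03] minmargin 0.11
home 1 [ 0.08  0.42 -0.56  2.18  1.99  0.31  0.97] minmargin 0.14
out 2 [-0.04  0.18 -0.41  2.26  1.54  0.17  1.35] minmargin 0.0
t 8.9 q [-0.126  0.305 -0.083  1.565 -0.13   1.348 -0.002] p [0.5868 0.0885 0.4121] F [ 0.5 -1.2 -2.6] w 0.0391
N 17 ang 145.1 d 244.3
[-11.6, 7.6, -3.7, 0.04, -1.06, -8.47, 255, -12.7, 5.7, -3.5, 0.04, -1.06, -8.47, 255, -13.5, 3.8, -3.3, 0.03, -1.05, -8.47, 255, -13.9, 1.8, -3.0, 0.04, -1.06, -8.47, 255, -14.1, -0.3, -2.8, 0.04, -1.06, -8.47, 255]
[-14.0, -2.3, -2.4, 0.04, -1.06, -8.47, 255, -13.5, -4.4, -2.3, 0.04, -1.05, -8.47, 255, -12.7, -6.4, -2.0, 0.03, -1.06, -8.47, 255, -11.7, -8.1, -1.7, 0.04, -1.06, -8.47, 255, -10.4, -9.8, -1.6, 0.04, -1.06, -8.47, 255]
[-8.9, -11.3, -1.3, 0.04, -1.05, -8.47, 255, -7.2, -12.4, -1.2, 0.04, -1.06, -8.47, 255, -5.2, -13.3, -1.1, 0.03, -1.06, -8.47, 255, -3.3, -14.0, -1.0, 0.04, -1.06, -8.47, 255, -1.2, -14.3, -1.0, 0.04, -1.05, -8.47, 255]
[0.9, -14.3, -0.9, 0.04, -1.06, -8.47, 255, 3.0, -14.0, -1.0, 0.04, -1.06, -8.47, 255]
```

send_rows(deltas=[-11.6,7.6,-3.7,0,-1.1,-8.5,255,-12.7,5.7,-3.5,0,-1.1,-8.5,255,-13.5,3.8,-3.3,0,-1.1,-8.5,255,-13.9,1.8,-3.0,0,-1.1,-8.5,255,-14.1,-0.3,-2.8,0,-1.1,-8.5,255])

```text
t: 9.52
position: [0.5359, 0.0387, 0.43]
orientation: [[0.597, 0.781, -0.181], [0.801, -0.593, 0.081], [-0.044, -0.193, -0.98]]
ft_force: [-0.2, 0.5, -2.0]
grip_width: 0.0389
```

send_rows(deltas=[-14.0,-2.3,-2.4,0,-1.1,-8.5,255,-13.5,-4.4,-2.3,0,-1.1,-8.5,255,-12.7,-6.4,-2.0,0,-1.1,-8.5,255,-11.7,-8.1,-1.7,0,-1.1,-8.5,255,-10.4,-9.8,-1.6,0,-1.1,-8.5,255])

```text
t: 10.15
position: [0.4872, -0.0111, 0.4476]
orientation: [[-0.105, 0.973, -0.206], [0.994, 0.106, -0.01], [0.012, -0.206, -0.979]]
ft_force: [0.6, 0.6, -2.7]
grip_width: 0.0391
```

send_rows(deltas=[-8.9,-11.3,-1.3,0,-1.1,-8.5,255,-7.2,-12.4,-1.2,0,-1.1,-8.5,255,-5.2,-13.3,-1.1,0,-1.1,-8.5,255,-3.3,-14.0,-1.0,0,-1.1,-8.5,255,-1.2,-14.3,-1.0,0,-1.1,-8.5,255])

```text
t: 10.78
position: [0.4384, -0.061, 0.4652]
orientation: [[-0.752, 0.639, -0.163], [0.657, 0.748, -0.093], [0.062, -0.177, -0.982]]
ft_force: [0.2, 0.1, -2.7]
grip_width: 0.0385
```

send_rows(deltas=[0.9,-14.3,-0.9,0,-1.1,-8.5,255,3.0,-14.0,-1.0,0,-1.1,-8.5,255,0,0,0,0,0,0,255])

```text
t: 11.15
position: [0.419, -0.0808, 0.4726]
orientation: [[-0.908, 0.397, -0.131], [0.412, 0.904, -0.112], [0.074, -0.156, -0.985]]
ft_force: [0.1, 0.2, -2.4]
grip_width: 0.0387
```

```bash
python3 -c "
from chk import *
o=log();q=o['joint_pos']
run(q,wps(B[1],B[2],B[3])[7:])
nxt('cpre',255,8)
p,R=W['cpre'];print(loc(CU,p+R[:,2]*.061),p)
"
```

```text
t 11.15 q [ 0.225 -0.004 -0.245  1.798  0.109  1.483  2.685] p [ 0.419  -0.0808  0.4726] F [ 0.1  0.2 -2.4] w 0.0387
cpre 6 [-0.28  0.28 -0.55  2.13  1.29  1.01  1.32] minmargin 0.31
near 3 [ 0.05  0.38 -0.52  2.18  1.92  0.28  1.03] minmargin 0.11
home 1 [ 0.08  0.42 -0.56  2.18  1.99  0.31  0.97] minmargin 0.14
out 2 [-0.04  0.18 -0.41  2.26  1.54  0.17  1.35] minmargin 0.0
t 11.15 q [ 0.225 -0.004 -0.245  1.798  0.109  1.483  2.685] p [ 0.419  -0.0808  0.4726] F [ 0.1  0.2 -2.4] w 0.0387
N 8 ang 54.4 d 337.6
[-2.6, 39.6, 14.3, 0.26, -6.65, -1.4, 255, -2.0, 39.6, 14.5, 0.27, -6.64, -1.4, 255, -1.2, 39.6, 14.4, 0.26, -6.65, -1.4, 255, -0.5, 39.7, 14.4, 0.26, -6.65, -1.4, 255, 0.1, 39.8, 14.2, 0.27, -6.65, -1.4, 255]
[0.8, 39.8, 13.9, 0.26, -6.64, -1.4, 255, 1.5, 39.9, 13.7, 0.26, -6.65, -1.4, 255, 2.0, 40.0, 13.2, 0.27, -6.65, -1.4, 255]
[-123.80819192  -16.87049295   44.5       ] [0.54897793 0.18414847 0.30859663]
```

send_rows(deltas=[-2.6,39.6,14.3,0.3,-6.6,-1.4,255,-2.0,39.6,14.5,0.3,-6.7,-1.4,255,-1.2,39.6,14.4,0.3,-6.6,-1.4,255,-0.5,39.7,14.4,0.3,-6.7,-1.4,255,0.1,39.8,14.2,0.3,-6.6,-1.4,255])

```text
t: 11.78
position: [0.5006, 0.0882, 0.3694]
orientation: [[-0.873, 0.286, 0.396], [0.169, 0.937, -0.305], [-0.458, -0.2, -0.866]]
ft_force: [0.1, -1.3, -2.3]
grip_width: 0.039
```

send_rows(deltas=[0.8,39.8,13.9,0.3,-6.7,-1.4,255,1.5,39.9,13.7,0.3,-6.6,-1.4,255,2.0,40.0,13.2,0.3,-6.7,-1.4,255,0,0,0,0,0,0,255,0,0,0,0,0,0,255])

```text
t: 12.4
position: [0.5483, 0.1861, 0.308]
orientation: [[-0.709, 0.235, 0.665], [-0.015, 0.938, -0.347], [-0.705, -0.256, -0.661]]
ft_force: [0.3, -0.0, -1.9]
grip_width: 0.0387
```

```bash
python3 -c "
from chk import *
o=gp(CU,-1);q=o['joint_pos']
print(W['cpre'][0])
run(q,wps(B[1],B[2],B[3])[8:])
for n in('side','top'):
    c=cam(n);pickle.dump(c,open(n+'4.pkl','wb'))
    u,v=proj(c,[.6,.17,.22]).astype(int);k=c['frame'][max(0,v-65):v+65,max(0,u-90):u+90]
    cv2.imwrite('pics/%s4.png'%n,cv2.resize(np.clip(255*(k/255.)**.6,0,255).astype(np.uint8),None,fx=4,fy=4,interpolation=cv2.INTER_CUBIC))
"
```

```text
t 12.4 q [-0.292  0.291 -0.542  2.088  1.27   1.016  1.359] p [0.5483 0.1861 0.308 ] F [ 0.3 -0.  -1.9] w 0.0387
grasp pt loc [-123.7  -14.8   43.4] beta -21.93 tilt lat/slope [-0.67 -4.84]
[0.54897793 0.18414847 0.30859663]
near 3 [ 0.05  0.38 -0.52  2.18  1.92  0.28  1.03] minmargin 0.11
home 1 [ 0.08  0.42 -0.56  2.18  2.    0.31  0.97] minmargin 0.14
out 2 [-0.04  0.18 -0.4   2.26  1.54  0.17  1.35] minmargin -0.0
```

View pics/side4.png

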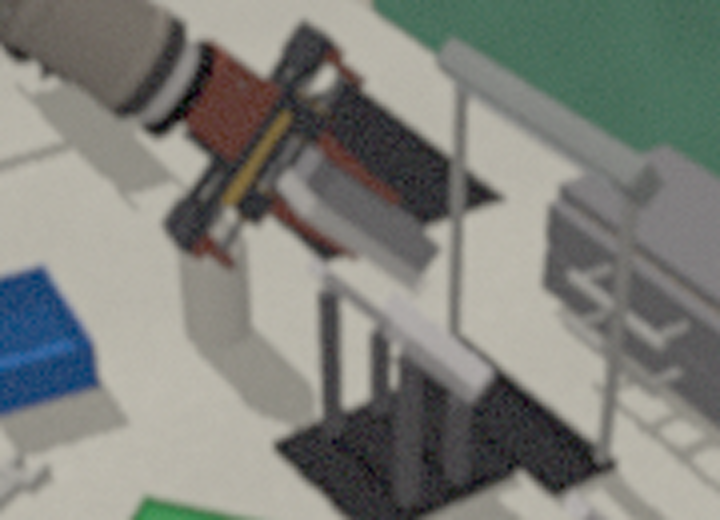

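View pics/top4.png

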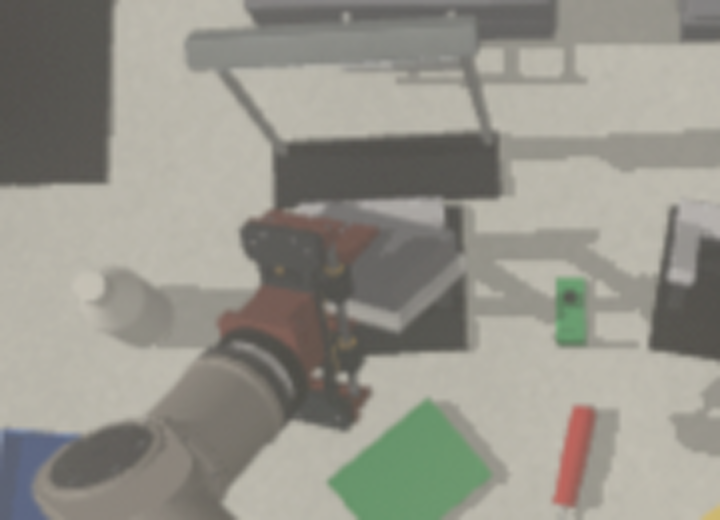

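```bash
python3 -c "
from chk import *
W['near']=pose(CU,-1,-B[1][0],-.0043-.014,.0195+.010,y=.0015)
nxt('near',255,8)
p,R=W['near'];o=r.observe();path(CU,o['position'],o['orientation'],p,R,4)"
```

```text
t 12.5 q [-0.29   0.289 -0.542  2.087  1.27   1.017  1.36 ] p [0.5488 0.1853 0.3092] F [ 0.1 -0.4 -2.8] w 0.0387
N 8 ang 30.4 d 103.6
[2.4, 3.0, 12.4, -3.75, 0.61, -0.17, 255, 2.2, 2.3, 12.5, -3.74, 0.61, -0.16, 255, 2.2, 1.4, 12.7, -3.75, 0.62, -0.17, 255, 1.9, 0.6, 12.8, -3.74, 0.61, -0.16, 255, 1.9, -0.3, 12.8, -3.75, 0.61, -0.17, 255]
[1.7, -1.1, 12.8, -3.74, 0.61, -0.17, 255, 1.5, -1.9, 12.7, -3.75, 0.61, -0.16, 255, 1.5, -2.7, 12.6, -3.74, 0.62, -0.17, 255]
0.0
   [-114, -33, 89, -107, -14, 90, 'body', -199, -28, 83, -171, 41, 86]
   [-107, -32, 2, -99, -13, 3, 'body', -191, -27, -6, -163, 42, -3]
0.33
   [-73, -25, 84, -69, -5, 85, 'body', -157, -35, 80, -142, 38, 82]
   [-68, -23, -3, -64, -4, -3, 'body', -152, -34, -9, -136, 40, -7]
0.67
   [-34, -15, 79, -34, 5, 79, 'body', -115, -40, 77, -113, 35, 78]
   [-32, -15, -9, -31, 5, -9, 'body', -113, -39, -12, -110, 36, -11]
1.0
   [2, -6, 73, -1, 14, 73, 'body', -73, -44, 74, -84, 30, 74]
   [2, -6, -15, -1, 14, -15, 'body', -73, -44, -15, -84, 30, -15]
```

send_rows(deltas=[2.4,3.0,12.4,-3.7,0.6,-0.2,255,2.2,2.3,12.5,-3.8,0.6,-0.2,255,2.2,1.4,12.7,-3.7,0.6,-0.2,255,1.9,0.6,12.8,-3.8,0.6,-0.2,255,1.9,-0.3,12.8,-3.7,0.6,-0.2,255])

```text
t: 13.12
position: [0.5854, 0.1774, 0.2565]
orientation: [[-0.744, 0.003, 0.668], [-0.022, 0.999, -0.029], [-0.668, -0.036, -0.744]]
ft_force: [0.3, 0.2, -2.4]
grip_width: 0.0391
```

send_rows(deltas=[1.7,-1.1,12.8,-3.8,0.6,-0.2,255,1.5,-1.9,12.7,-3.7,0.6,-0.2,255,1.5,-2.7,12.6,-3.8,0.6,-0.2,255,0,0,0,0,0,0,255])

```text
t: 13.62
position: [0.6075, 0.1711, 0.2237]
orientation: [[-0.765, -0.129, 0.631], [-0.034, 0.986, 0.162], [-0.643, 0.102, -0.759]]
ft_force: [-0.4, -0.1, -2.7]
grip_width: 0.0387
```

```bash
cat >> chk.py <<'E'
def meas(tag):
    # plane of tray bottom in cure local frame from top & side depth
    for n in('top','side'):
        c=cam(n);pickle.dump(c,open(n+tag+'.pkl','wb'));P=pts(c)
        u,v=proj(c,[.64,.18,.18]).astype(int);k=c['frame'][max(0,v-55):v+55,max(0,u-75):u+75]
        cv2.imwrite('pics/%s%s.png'%(n,tag),cv2.resize(np.clip(255*(k/255.)**.6,0,255).astype(np.uint8),None,fx=5,fy=5,interpolation=cv2.INTER_CUBIC))
        Q=loc(CU,P);hsv=cv2.cvtColor(c['frame'],cv2.COLOR_BGR2HSV)
        m=(abs(Q[...,0])<75)&(abs(Q[...,1])<85)&(Q[...,2]>28)&(Q[...,2]<62)&(hsv[...,1]<60)
        q=Q[m];
        if len(q)<20: print(n,'few');continue
        for it in range(4):
            a=np.c_[q[:,:2],np.ones(len(q))];x=np.linalg.lstsq(a,q[:,2],rcond=None)[0];e=q[:,2]-a@x;q=q[abs(e)<max(2.5,np.std(e))]
        print(n,len(q),'plane slopes deg s,y',np.degrees(x[:2]).round(2),'n at 0',x[2].round(1),'ext',q.min(0).round(0),q.max(0).round(0),'rect',[np.round(z,1) for z in cv2.minAreaRect(q[:,:2].astype(np.float32))])
E
python3 -c "
from chk import *
o=gp(CU,-1);meas('5')
"
```

```text
t 13.625 q [ 0.009  0.383 -0.502  2.14   1.783  0.281  1.151] p [0.6075 0.1711 0.2237] F [-0.4 -0.1 -2.7] w 0.0387
grasp pt loc [-17.5  -1.   29.5] beta 7.89 tilt lat/slope [ 0.24 -0.02]
top 115 plane slopes deg s,y [2.58 0.15] n at 0 49.0 ext [-64. -63.  44.] [34. 60. 51.] rect [array([-15.4,  -0.9]), array([ 97.9, 122.9]), np.float64(0.4)]
side 57 plane slopes deg s,y [2.26 6.83] n at 0 47.4 ext [-64. -63.  36.] [27. 11. 47.] rect [array([-32.7, -45.9]), array([ 56.9, 111.8]), np.float64(50.7)]
```

View pics/side5.png

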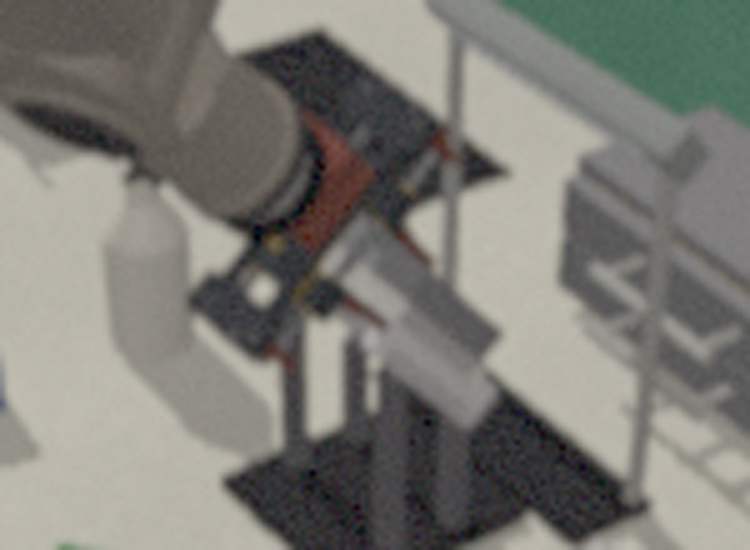

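View pics/top5.png

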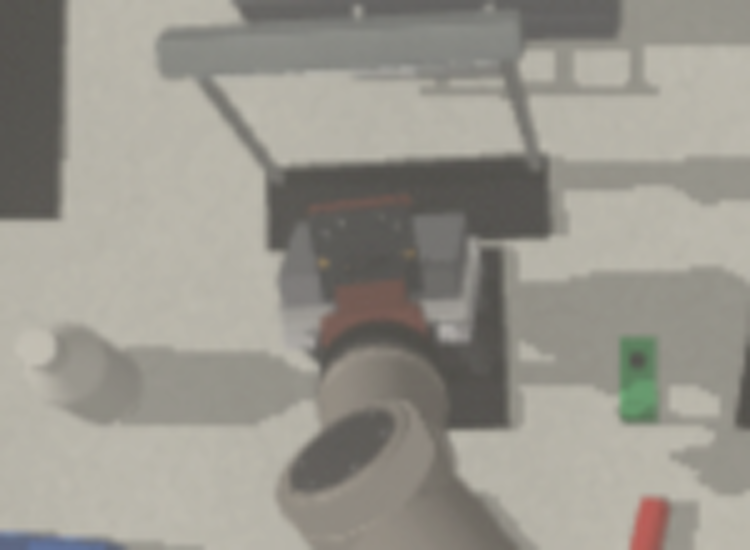

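send_rows(deltas=[4.0,-0.5,4,0,0,0,255,4.0,-0.6,4,0,0,0,255,0,0,0,0,0,0,255])

```text
t: 14.1
position: [0.6054, 0.1749, 0.2121]
orientation: [[-0.765, -0.136, 0.629], [-0.038, 0.985, 0.166], [-0.643, 0.103, -0.759]]
ft_force: [0.2, 0.0, -2.4]
grip_width: 0.039
```

send_rows(deltas=[1,0,0,0,0,0,255,1,0,0,0,0,0,255,0,0,0,0,0,0,255])

```text
t: 14.48
position: [0.605, 0.1746, 0.2118]
orientation: [[-0.764, -0.135, 0.631], [-0.037, 0.985, 0.166], [-0.644, 0.104, -0.758]]
ft_force: [2.6, 0.8, 1.8]
grip_width: 0.0386
```

```bash
cat >> chk.py <<'E'
def fl():
    o=gp(CU,-1);f=rz(CU['yaw']).T@o['ft_force'];print('F s,y,n',np.round([f@dL,f[1],f@nL],1),'tq',np.round(o['ft_torque'],2));return o
E
python3 -c "
from chk import *
fl()"
```

```text
t 14.475 q [ 0.029  0.409 -0.537  2.149  1.872  0.308  1.071] p [0.605  0.1746 0.2118] F [2.6 0.8 1.8] w 0.0386
grasp pt loc [-10.    2.9  20.2] beta 8.16 tilt lat/slope [ 0.42 -0.11]
F s,y,n [0.3 0.7 3.2] tq [ 0.33  0.21 -0.17]
```

send_rows(deltas=[0,-0.3,2,0,0,0,255,0,-0.3,2,0,0,0,255,0,0,0,0,0,0,255])

```text
t: 14.85
position: [0.6073, 0.1752, 0.2089]
orientation: [[-0.764, -0.136, 0.631], [-0.038, 0.985, 0.167], [-0.645, 0.104, -0.757]]
ft_force: [-1.2, 1.3, 8.3]
grip_width: 0.0387
```

```bash
python3 -c "
from chk import *
fl()"
```

```text
t 14.85 q [ 0.033  0.419 -0.541  2.146  1.886  0.313  1.062] p [0.6073 0.1752 0.2089] F [-1.2  1.3  8.3] w 0.0387
grasp pt loc [-6.2  3.4 20.1] beta 8.2 tilt lat/slope [ 0.47 -0.13]
F s,y,n [-7.1  1.3  4.5] tq [ 0.3   0.05 -0.27]
```

send_rows(deltas=[0,-0.3,1,0,0,0,255,0,0,1,0,0,0,255,0,0,0,0,0,0,255])

```text
t: 15.22
position: [0.6074, 0.1752, 0.2086]
orientation: [[-0.763, -0.137, 0.632], [-0.039, 0.985, 0.167], [-0.646, 0.103, -0.757]]
ft_force: [-21.3, -6.0, 31.6]
grip_width: 0.0394
```

```bash
python3 -c "
from chk import *
fl()"
```

```text
t 15.225 q [ 0.035  0.42  -0.544  2.146  1.892  0.315  1.058] p [0.6074 0.1752 0.2086] F [-21.3  -6.   31.6] w 0.0394
grasp pt loc [-5.9  3.4 20.2] beta 8.2 tilt lat/slope [ 0.54 -0.22]
F s,y,n [-38.1  -5.2   3.9] tq [-0.08  0.71 -0.31]
```

send_rows(deltas=[0,0.1,-1,0,0,0,255,0,0.1,-0.6,0,0,0,255,0,0,0,0,0,0,255])

```text
t: 15.6
position: [0.6075, 0.1752, 0.2087]
orientation: [[-0.763, -0.137, 0.631], [-0.038, 0.985, 0.167], [-0.645, 0.103, -0.757]]
ft_force: [-4.0, 0.1, 11.4]
grip_width: 0.039
```

```bash
python3 -c "
from chk import *
fl();meas('6')"
```

```text
t 15.6 q [ 0.033  0.42  -0.542  2.146  1.888  0.313  1.062] p [0.6075 0.1752 0.2087] F [-4.   0.1 11.4] w 0.039
grasp pt loc [-6.   3.4 20.2] beta 8.2 tilt lat/slope [ 0.5  -0.15]
F s,y,n [-11.3   0.3   4.3] tq [ 0.29 -0.13 -0.1 ]
top 143 plane slopes deg s,y [ 0.93 -0.06] n at 0 39.8 ext [-50. -58.  37.] [46. 64. 42.] rect [array([-2. ,  3.2]), array([ 95.6, 121.8]), np.float64(0.1)]
side 61 plane slopes deg s,y [1.   4.63] n at 0 40.0 ext [-53. -60.  33.] [43. 14. 42.] rect [array([-19.8, -42.3]), array([ 59.3, 114.4]), np.float64(50.2)]
```

View pics/side6.png

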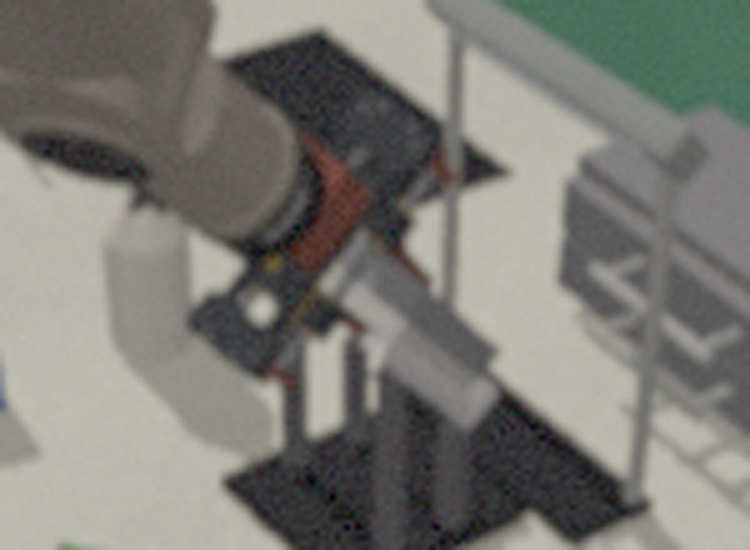

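View pics/top6.png

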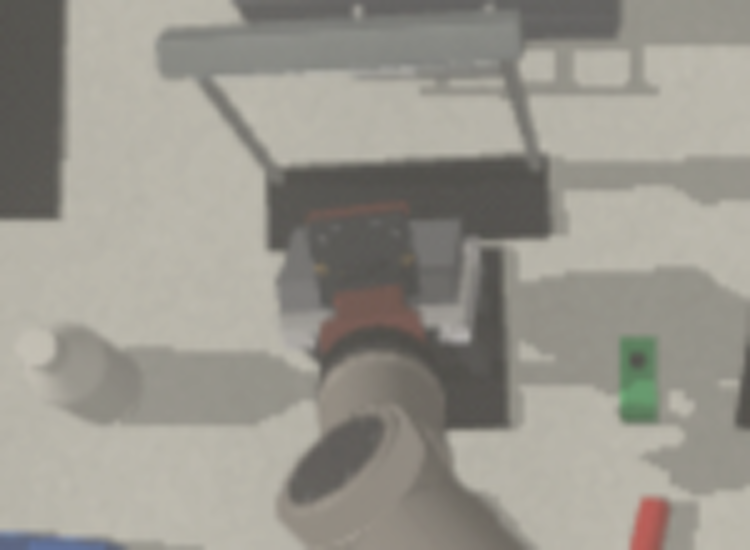

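send_rows(deltas=[0,0,0,0,0,0,135,0,0,0,0,0,0,125,0,0,0,0,0,0,110,0,0,0,0,0,0,80,0,0,0,0,0,0,40])

```text
t: 16.32
position: [0.6068, 0.1743, 0.2071]
orientation: [[-0.766, -0.135, 0.629], [-0.037, 0.985, 0.166], [-0.642, 0.104, -0.759]]
ft_force: [0.1, -0.1, 0.2]
grip_width: 0.0666
```

send_rows(deltas=[0,0,0,0,0,0,0,0,0,0,0,0,0,0,0,0,0,0,0,0,0])

```text
t: 16.7
position: [0.6069, 0.1744, 0.2074]
orientation: [[-0.765, -0.135, 0.629], [-0.037, 0.985, 0.166], [-0.643, 0.104, -0.759]]
ft_force: [-0.5, 0.6, 0.0]
grip_width: 0.0877
```

```bash
python3 -c "
from chk import *
o=fl();meas('7')
q=o['joint_pos']
for bx in(-30,-15,0,15,30):
  for pit in (-6,0):
    print(bx,pit,end=' ');run(q,[('out',*pose(CU,-1,-B[1][0],-.006,.0195,.11,y=.003,pit=pit,bx=bx))])
"
```

```text
t 16.7 q [ 0.033  0.421 -0.541  2.147  1.887  0.312  1.061] p [0.6069 0.1744 0.2074] F [-0.5  0.6  0. ] w 0.0877
grasp pt loc [-5.3  2.6 18.7] beta 8.15 tilt lat/slope [0.46 0.01]
F s,y,n [-0.3  0.6 -0.4] tq [-0.05  0.69 -0.01]
top 147 plane slopes deg s,y [ 0.8  -0.02] n at 0 39.4 ext [-48. -58.  36.] [48. 64. 42.] rect [array([-0.3,  2.9]), array([122.3,  96.1]), np.float64(89.9)]
side 59 plane slopes deg s,y [-1.67 -1.13] n at 0 33.8 ext [-49. -61.  31.] [46. 20. 39.] rect [array([-16.8, -41. ]), array([ 60.7, 116.2]), np.float64(50.1)]
-30 -6 out 3 [ 1.09  0.75 -1.4   2.25  2.77  0.02  0.74] minmargin -0.15
-30 0 out 3 [ 1.04  0.64 -1.31  2.19  2.53 -0.13  0.87] minmargin -0.3
-15 -6 out 2 [ 0.89  0.42 -1.26  2.31  2.65  0.18  0.56] minmargin 0.01
-15 0 out 2 [ 0.79  0.33 -1.12  2.25  2.32 -0.01  0.82] minmargin -0.18
0 -6 out 2 [ 0.18  0.16 -0.67  2.33  2.04  0.28  0.83] minmargin 0.11
0 0 out 2 [-0.01  0.13 -0.44  2.27  1.31  0.17  1.56] minmargin 0.0
15 -6 out 2 [-0.15  0.19 -0.55  2.28  1.51  0.64  1.17] minmargin 0.16
15 0 out 2 [-0.18  0.18 -0.49  2.22  1.25  0.59  1.48] minmargin 0.22
30 -6 out 3 [-0.34  0.31 -0.52  2.17  1.33  1.02  1.21] minmargin 0.25
30 0 out 3 [-0.34  0.29 -0.49  2.12  1.2   0.98  1.41] minmargin 0.28
```

View pics/side7.png

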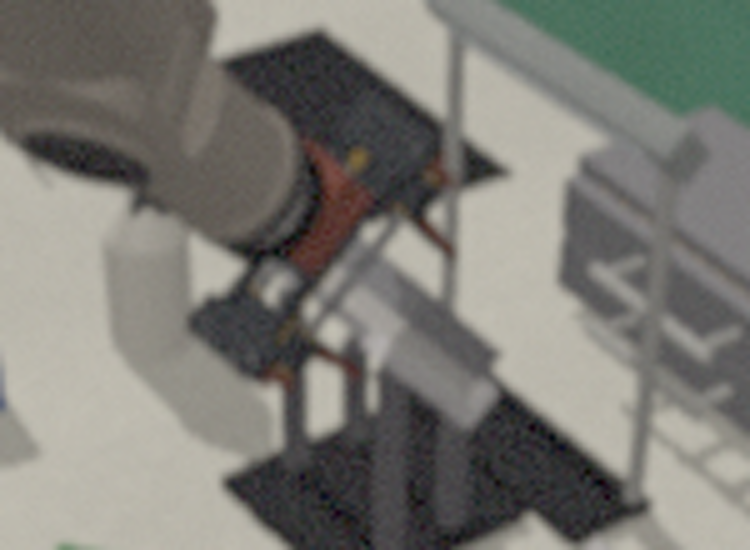

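```bash
python3 -c "
from chk import *
o=r.observe();t=pose(CU,-1,-B[1][0],-.006,.0195,.13,y=.003,bx=15)
path(CU,o['position'],o['orientation'],*t,5);plan(o['position'],o['orientation'],*t,0,5)"
```

```text
0.0
   [15, -4, 63, 12, 15, 63, 'body', -60, -43, 64, -71, 31, 63]
   [15, -5, -25, 12, 15, -25, 'body', -60, -44, -25, -71, 31, -26]
0.25
   [-18, -10, 63, -19, 10, 63, 'body', -95, -44, 64, -101, 31, 63]
   [-18, -11, -25, -19, 9, -25, 'body', -95, -44, -25, -101, 31, -26]
0.5
   [-50, -16, 63, -51, 4, 63, 'body', -130, -44, 64, -131, 31, 63]
   [-50, -16, -25, -51, 4, -25, 'body', -130, -45, -25, -131, 30, -26]
0.75
   [-84, -22, 63, -82, -2, 63, 'body', -165, -45, 64, -161, 30, 64]
   [-84, -22, -25, -82, -2, -25, 'body', -165, -45, -25, -161, 30, -25]
1.0
   [-117, -27, 63, -115, -8, 63, 'body', -200, -45, 64, -191, 29, 64]
   [-117, -27, -25, -115, -8, -25, 'body', -200, -45, -25, -191, 29, -25]
N 5 ang 15.1 d 129.6
[-0.1, 3.3, -25.7, 3.01, -0.0, 0.09, 0, -0.2, 2.0, -25.9, 3.02, -0.01, 0.09, 0, -0.1, 0.6, -25.9, 3.01, 0.0, 0.09, 0, -0.1, -0.8, -25.9, 3.01, 0.0, 0.1, 0, -0.2, -2.1, -25.8, 3.02, -0.0, 0.09, 0]
```

send_rows(deltas=[-0.1,3.3,-25.7,3.0,0,0.1,0,-0.2,2.0,-25.9,3.0,0,0.1,0,-0.1,0.6,-25.9,3.0,0,0.1,0,-0.1,-0.8,-25.9,3.0,0,0.1,0,-0.2,-2.1,-25.8,3.0,0,0.1,0])

```text
t: 17.42
position: [0.5236, 0.1694, 0.3079]
orientation: [[-0.766, 0.04, 0.642], [-0.029, 0.995, -0.096], [-0.643, -0.092, -0.761]]
ft_force: [0.3, -0.2, 0.2]
grip_width: 0.088
```

send_rows(deltas=[0,0,-20,0,0,0,0,0,0,0,0,0,0,0,0,0,0,0,0,0,0])

```text
t: 17.8
position: [0.5118, 0.1708, 0.3218]
orientation: [[-0.766, 0.04, 0.642], [-0.028, 0.995, -0.095], [-0.642, -0.091, -0.761]]
ft_force: [-0.7, 0.1, -0.7]
grip_width: 0.0878
```

```bash
python3 -c "
from chk import *
o=fl();meas('8')
"
```

```text
t 17.8 q [-0.168  0.105 -0.522  2.191  1.089  0.628  1.617] p [0.5118 0.1708 0.3218] F [-0.7  0.1 -0.7] w 0.0878
grasp pt loc [-154.   -13.3   19.4] beta -6.88 tilt lat/slope [-0.05  0.03]
F s,y,n [ 0.1  0.1 -0.9] tq [ 0.22  0.65 -0.01]
top 339 plane slopes deg s,y [0.78 0.21] n at 0 39.5 ext [-49. -58.  37.] [50. 64. 42.] rect [array([0.5, 2.5]), array([ 98.5, 122.8]), np.float64(0.6)]
side 78 plane slopes deg s,y [0.11 0.05] n at 0 34.9 ext [-50. -60.  33.] [48. 63. 37.] rect [array([-27.7, -19.2]), array([ 74.5, 149.8]), np.float64(38.4)]
```

View pics/side8.png

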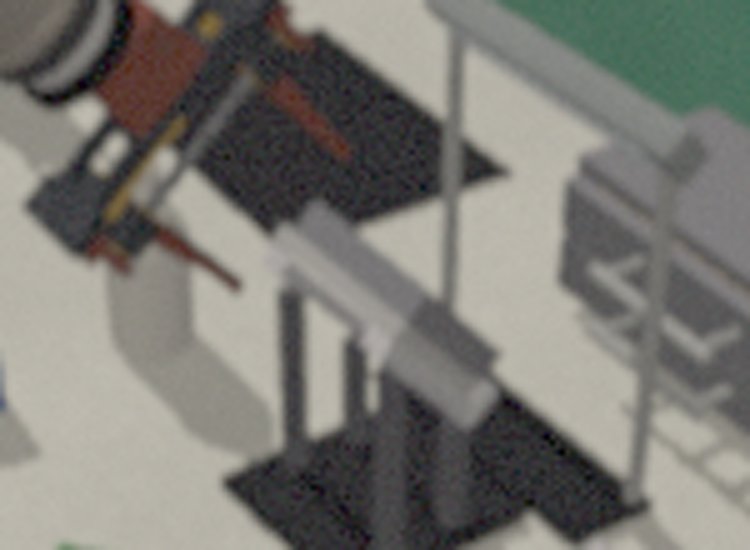

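View pics/top8.png

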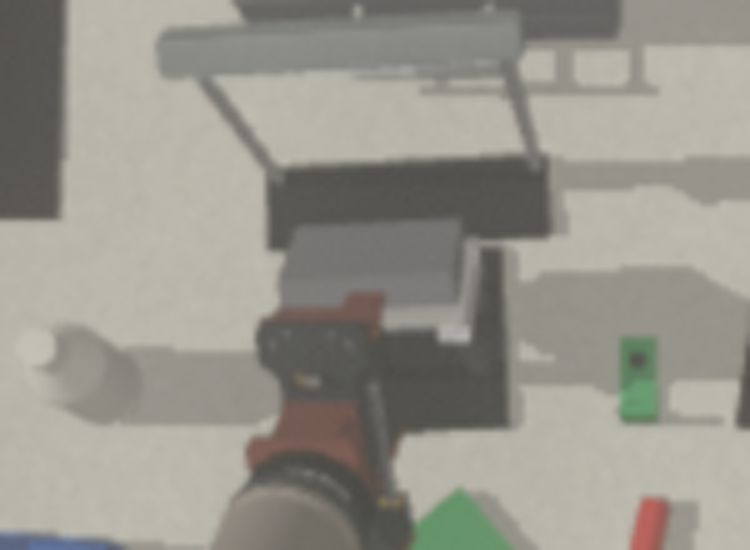

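```bash
python3 -c "
from h import *
print(r.sign_off())"
```

```text
the job is handed in; nothing more can be done
None
```

The case is lid down on the curing rest, against the stop bar and closed, and I handed the job in at about 18 s of the 54 s allowed. sign_off gave no verdict.

- **What I did:** I pinched the lid and base at 30 N from the uphill end, drew the case off along the slope, turned it over in the air and carried it to the curing rest. I lowered it onto the rails, slid it to the stop, opened the jaws and backed out upslope.
- **Holding:** the jaws stayed at 39 mm from the pinch until release, so the case did not open.
- **Contact:** the rails answered with about 5 N. The stop was definite, peaking at 38 N on the wrist, and I eased off to 11 N before letting go.
- **Last check (top camera), with the fingers clear:** in the curing rest's own directions, the case middle is about 0.5 mm down the slope from home and 2.5 mm off centre (limit 10 mm). It is square within 0.6° (limit about 5.7°), with the tray bottom 39.5 mm off the deck (39 expected).
- **Disagreements:** the side camera put the tray bottom at about 35 mm. Its fit used few points, so I trusted the top view. The top view's 0.8° of tilt is within its noise.
- **Not checked:** I did not measure the part's position inside the case or compare the bystanders' positions afterwards. Nothing came near the bystanders in the pictures.

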